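Turn the box insert and sort the cooling bricks

ROBOT

A 7-joint arm with a two-finger parallel gripper is mounted at the origin on the work surface. World frame = base frame: x ahead of the robot, y to its left, z up, the work surface at z = 0. Lengths are in m, angles in rad, forces in N, time in s.
With the tool pointing down it reaches from about 0.425 to 0.925 m from the base axis. Payload 6.8 kg.
Tool frame: the origin (TCP) lies between the finger pads; the fingertips stand 17 mm ahead of it and the grasp point (between the pads) lies 2 mm behind it; z points along the fingers, y is the direction in which the jaws open and shut (so a half turn about z gives the same grasp; the last joint's range is limited). The gripper opens to 85 mm and grips with 20 to 120 N. Pads are 22 mm wide; open, the fingers measure 114 mm over their backs; the gripper's body (76 mm by 85 mm) begins 54 mm behind the grasp point. The pads swing forward as they close: fully open they stand 13 mm farther back than shut.
Start: joints at [1.179, 0.477, 0.022, 1.555, -0.011, 1.109, -0.083], TCP at [0.189, -0.648, 0.22] pointing down, gripper open.
Joint ranges: [-2.96, 2.96], [-0.34, 2.1], [-1.41, 1.46], [0.24, 2.44], [-1.37, 4.51], [0.17, 1.92], [-2.96, 2.96]. Speed limits (rad/s): [2.39, 2.39, 3.14, 3.14, 3.14, 3.14, 3.14].

INTERFACE

Orientations are given as a unit quaternion [w, x, y, z].
In Python, from station import bot gives the robot as it stands. The module is installed in compiled form; this text tells all that it offers.
- The arm moves only by the tool carry_out, never from a script. Its argument "moves" is a list of rows, each a list of 3 entries, a list of its own where there are three numbers: the turn, a rotation vector about the tool's x, y, z in degrees, then the shift along the tool's x, y, z in cm, then the finger opening in cm, from 0 to 8.54. A call has 1 to 5 rows; each row is the pose to reach, as a shift and turn from the pose commanded when the call began, along the tool's axes at that moment; what a row does not reach only later rows make up. A row lasts 1/8 s, in which the tool goes at most 62.5 mm and 10.7 degrees, less where a joint would pass 70% of its speed; a pose out of reach is approached as far as the arm can. A call with a gripper value outside its range is refused whole. The fingers move at their own pace and stop on an object; "newtons" is the grip in N (left out, the last holds). Time passes only in rows, so rows that repeat a pose let the fingers close. It gives the time, the measured TCP pose, the force and the opening at its end, in the units of the state.
- bot.get_obs(): the state, without advancing time (a new reading comes with each control period).
- bot.read_camera(name): name is "scene" or "top" or "wrist"; returns the picture (384x512x3 uint8, red, green, blue); there is no depth.
- bot.camera_info(name): a dict with "vertical_fov" (degrees; the focal length in pixels is half the picture's height over the tangent of half this angle, whatever the lens; pixels are square), "cx", "cy" (the principal point, pixels), "position" and "attitude" of the camera in the world. Camera axes: x right, y up, looking along -z (the intrinsics and any distortion apply to the point x, -y, -z); pixel columns grow to the right and rows downward; lengths in m; the calibration is good to about 2 mm. A picture is of the moment at which its call begins: read the wrist's pose just before it. camera_info takes no time and is no camera call; for the wrist camera it gives the pose at the moment of the call.
- bot.hand_in(): hands the job in, once; it reports no verdict.
Trained networks look in the newest picture that a camera, given by its name, has taken for a name from the list of things; names that differ only in an ending like _2 or _b are one class to them, and where a whole thing is asked for, a point or a joint stands for the part that bears it (a point fixed in the world has none). Each returns a list of dicts, best first, with "score" (0 to 1); they miss things now and then, are a little off and sometimes report something else, mostly with a low value. They report only what shows in the picture. A call takes as long as a camera call.
- bot.silhouettes(label, camera): "region" (384x512 bool, what is visible of it) and "location" ([column, row] in pixels, amid what is visible of it).
The state is a dict: "t": time; "q": joint angles; "joint_vel": joint speeds; "joint_torque": joint torques, N m; "eef_pos": TCP position; "tool_rot": TCP orientation; "contact_force": force on the tool from outside, world axes, zero at the start; "torque": the same for the moment, N m; "gripper_width": opening from 0.0 (shut) to 1.0 (fully open).
Only numpy, scipy, OpenCV 4.12 (cv2) and the standard library are available. Lean on these libraries where they do the work, as an engineer would, in place of code of your own. Each camera call takes 0.05 s, during which the arm holds its last target. There are 200 camera calls.

TASK

The grey insert was put into the blue foam box the wrong way round: lift it clear, turn it half round and lay it fully home and level again, so that its open bay is on the side of the box's two hinge lugs. Clear the infeed belt: each good cooling brick (one straight strip of tape) ends lying flat on the floor of the insert's bay, not standing on end and not on a wall or another brick, and each reject (tape cross) ends in the dark steel reject bin. Leave the other things on the bench where they are.

Things in the scene. Friction and masses are not known exactly. Their poses are not given: they have to be found in the camera images.
- housing: blue moulded-foam transport box (shallow tray, fixed), 170 mm (own x) by 236 mm (own y), rim 34 mm above the bench, floor 10 mm thick, walls 11 mm, inside 148 by 214 mm. Two hinge lugs, 36 mm wide, stick out 22 mm from the outside of its -x wall (towards the robot) at y -70 and +70 mm. Origin: centre of its underside, on the bench
- insert_grip (a point): centre of the white grip fin of the grey insert (0.3 kg, 140 by 206 by 24 mm, 4 mm play all round in the blue box): fin 10 mm thick (own x), 60 mm long (y), from 26 mm below to 16 mm above this point, near the insert's mass centre. Bay on its +x side, closed deck on -x. The point is 50 mm above the underside; home and turned round it is at x +15, y 0, z 60 mm in the box's frame; at the start x -15
- insert_bay (a point): centre of the floor of the insert's open bay, 42 mm in +x and 44 mm below the fin's point (same axes; z up). The bay is 75 mm (x) by 196 mm (y) inside, its walls stand 18 mm above this floor and are level with the box's rim when the insert is home. At the start it is on the side away from the lugs
- bin: dark steel reject bin, open on top, fixed, 240 mm (own x) by 170 mm (own y), 60 mm high, walls and floor 5 mm. Origin: centre of its underside, on the bench
- lane: end of the infeed belt, stopped: fixed, 116 mm (own x) by 660 mm (own y), black belt 30 mm above the bench with an aluminium edge all round that stands 10 mm above the belt. Origin: centre of its underside, on the bench
- good1_c (a point): centre of a white rigid-plastic cooling brick, 64 mm (own x) by 40 mm (own y) by 44 mm high (own z, up), 0.07 to 0.17 kg. GOOD: one straight strip of black tape along the middle of its top. Lies on the belt at the start, or is absent in some runs
- good2_c (a point): centre of a white rigid-plastic cooling brick, 64 mm (own x) by 40 mm (own y) by 44 mm high (own z, up), 0.07 to 0.17 kg. GOOD: one straight strip of black tape along the middle of its top. Lies on the belt at the start, or is absent in some runs
- good3_c (a point): centre of a white rigid-plastic cooling brick, 64 mm (own x) by 40 mm (own y) by 44 mm high (own z, up), 0.07 to 0.17 kg. GOOD: one straight strip of black tape along the middle of its top. Lies on the belt at the start, or is absent in some runs
- reject1_c (a point): centre of a white rigid-plastic cooling brick, 64 mm (own x) by 40 mm (own y) by 44 mm high (own z, up), 0.07 to 0.17 kg. REJECT: two strips of black tape crossed in an X on its top. Lies on the belt at the start, or is absent in some runs
- reject2_c (a point): centre of a white rigid-plastic cooling brick, 64 mm (own x) by 40 mm (own y) by 44 mm high (own z, up), 0.07 to 0.17 kg. REJECT: two strips of black tape crossed in an X on its top. Lies on the belt at the start, or is absent in some runs
- reject3_c (a point): centre of a white rigid-plastic cooling brick, 64 mm (own x) by 40 mm (own y) by 44 mm high (own z, up), 0.07 to 0.17 kg. REJECT: two strips of black tape crossed in an X on its top. Lies on the belt at the start, or is absent in some runs
- can: blue aerosol can with a red cap, upright, 60 mm across and 190 mm high; a bystander. Origin under its foot
- tape_roll: empty cardboard tape core, 90 mm across and 40 mm high, lying flat; a bystander. Origin at the centre of its underside
- wrench: steel spanner about 160 mm long, lying flat; a bystander

How it is judged:
On the way, in this order (a step that is already met when the one before it is completed fails the run):
1. the insert is lifted clear of the blue box (z of insert_grip in the frame of housing above 0.087 m), for 0.1 s.
2. the insert lies home and level in the blue box, turned half round, with its bay on the side of the lugs (x of insert_grip in the frame of housing between 0.008 and 0.022 m and y of insert_grip in the frame of housing between -0.008 and 0.008 m and z of insert_grip in the frame of housing between 0.054 and 0.0635 m and angle between the x axis of insert_grip and the x axis of housing, either way round below 0.1 rad and angle between insert_grip's own z axis and vertical below 0.06 rad), for 0.3 s.
At the end, for the whole second after the job is handed in: Insert home in the box (height within 4 mm, sideways 8 mm, level within 0.06 rad), bay on the lug side; every good brick present flat on the bay floor (centre 10 to 28 mm above it); every reject present inside the reject bin (centre no more than 12 mm above its rim) (all of step 2 and x of good1_c in the frame of insert_grip between 0.017 and 0.067 m and y of good1_c in the frame of insert_grip between -0.09 and 0.09 m and z of good1_c in the frame of insert_grip between -0.034 and -0.016 m and x of good2_c in the frame of insert_grip between 0.017 and 0.067 m and y of good2_c in the frame of insert_grip between -0.09 and 0.09 m and z of good2_c in the frame of insert_grip between -0.034 and -0.016 m and x of good3_c in the frame of insert_grip between 0.017 and 0.067 m and y of good3_c in the frame of insert_grip between -0.09 and 0.09 m and z of good3_c in the frame of insert_grip between -0.034 and -0.016 m and x of reject1_c in the frame of bin between -0.115 and 0.115 m and y of reject1_c in the frame of bin between -0.08 and 0.08 m and z of reject1_c in the frame of bin between 0.01 and 0.072 m and x of reject2_c in the frame of bin between -0.115 and 0.115 m and y of reject2_c in the frame of bin between -0.08 and 0.08 m and z of reject2_c in the frame of bin between 0.01 and 0.072 m and x of reject3_c in the frame of bin between -0.115 and 0.115 m and y of reject3_c in the frame of bin between -0.08 and 0.08 m and z of reject3_c in the frame of bin between 0.01 and 0.072 m); the robot touches nothing.
It fails at once if the can is moved more than 40 mm (distance of can from where it was at the start of the episode above 0.04 m).
It fails at once if the tape roll is moved more than 40 mm (distance of tape_roll from where it was at the start of the episode above 0.04 m).
It fails at once if the wrench is moved more than 40 mm (distance of wrench from where it was at the start of the episode above 0.04 m).
Of good1, good2, good3, reject1, reject2, reject3 only 4 to 6 are there at a start; the rules pass over those that are not, and their reading is None.
At some moment in a run one of good1, good2, good3, reject1, reject2, reject3 may be knocked a few centimetres aside while the robot is not near it.
Once in a run the grip may slacken for a moment while it holds something.
It also fails if it takes over 210 s, if anything falls off the work surface, if the arm or the gripper's body presses on something with over 40 N, if the wrist force passes 120 N, or if a joint passes its speed limit or range.

## Working session

There is one attempt and no reset: what is moved stays moved. The work goes in short steps, Python scripts to look and compute and a tool call to move; the robot and the scene stay as the last step left them, time stands still between calls to the robot, and variables do not carry over. Pictures are saved under pics/ and viewed, about 12 in all and at most 16, crops included, and the job is handed in when it is done.

Besides the shell and the picture viewer there is one more tool, called after ">>>" in YAML: its name, and indented under it one key for each argument. carry_out: Moves the arm, as the interface text tells. Its arguments: {"type":"object","properties":{"moves":{"type":"array"},"newtons":{"type":"number"}},"required":["moves"]}

```bash
mkdir -p pics
python3 - <<'E'
from station import bot
import cv2
for n in("scene","top"):
    cv2.imwrite(f"pics/{n}0.png",bot.read_camera(n)[:,:,::-1]); print(n,bot.camera_info(n))
o=bot.get_obs(); print(o); print(bot.camera_info("wrist"))
E
```

```text
scene {'vertical_fov': 53.023874871615135, 'cx': 257.3851037080044, 'cy': 191.6146722224842, 'position': array([ 0.97589431, -0.29659365,  1.15781231]), 'attitude': array([0.86032761, 0.22891013, 0.11394033, 0.44096957])}
top {'vertical_fov': 53.12713636218003, 'cx': 256.7410116656779, 'cy': 186.0459795140717, 'position': array([0.34296894, 0.09243167, 1.12273196]), 'attitude': array([ 0.7155754 ,  0.02933334, -0.04943612, -0.69616626])}
{'t': 0.1, 'q': array([ 1.17889019,  0.47772158,  0.02236816,  1.556339  , -0.01149257,
        1.10925837, -0.08311625]), 'joint_vel': array([-0.00100451, -0.00376593,  0.00116145, -0.0031484 , -0.0003828 ,
       -0.00100046,  0.00058491]), 'joint_torque': array([ 4.21647972e-03, -5.97765863e+01,  1.61349937e+00, -2.81954402e+01,
        1.27690803e-02,  5.06786848e-03, -3.87733024e-06]), 'eef_pos': array([ 0.18883125, -0.64749572,  0.21932639]), 'tool_rot': array([-7.78578496e-04,  9.89949418e-01,  1.41419628e-01, -1.78919192e-04]), 'contact_force': array([ 0.79617529, -0.51314647, -0.31068867]), 'torque': array([-0.0128811 , -0.01451092,  0.02237676]), 'gripper_width': 0.9992016375794245}
{'vertical_fov': 62.56652108946288, 'cx': 254.13136660677625, 'cy': 192.5479145007118, 'position': array([ 0.25622826, -0.62772922,  0.37316239]), 'attitude': array([ 0.79205443, -0.11283061,  0.08550018, -0.59380868])}
```

View pics/top0.png

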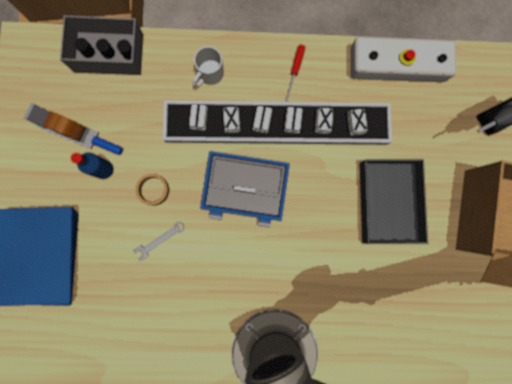

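View pics/scene0.png

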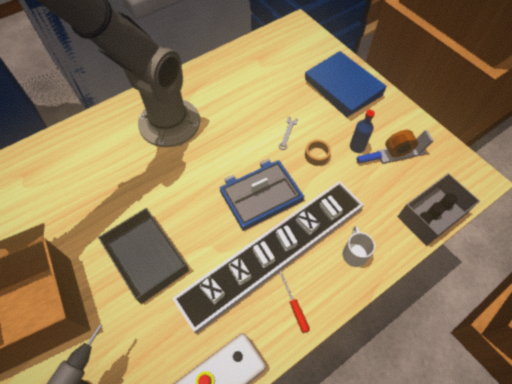

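```bash
cat > h.py <<'E'
from station import bot
import numpy as np, cv2
from scipy.spatial.transform import Rotation as R
def rot(q): return R.from_quat(np.roll(q,-1))
def cam(n):
    c=bot.camera_info(n); f=192/np.tan(np.radians(c['vertical_fov'])/2)
    return f,c['cx'],c['cy'],np.array(c['position']),rot(c['attitude']).as_matrix()
def ray(c,p):
    d=np.array([(p[0]-c[1])/c[0],-(p[1]-c[2])/c[0],-1]); return c[3],c[4]@d
def plane(c,p,z):
    o,d=ray(c,p); return o+d*(z-o[2])/d[2]
def proj(c,X):
    v=(np.atleast_2d(X)-c[3])@c[4]; return np.c_[c[1]-c[0]*v[:,0]/v[:,2], c[2]+c[0]*v[:,1]/v[:,2]]
def tri(rays):
    A=np.zeros((3,3));b=np.zeros(3)
    for o,d in rays:
        d=d/np.linalg.norm(d);P=np.eye(3)-np.outer(d,d);A+=P;b+=P@o
    X=np.linalg.solve(A,b)
    e=[np.linalg.norm((np.eye(3)-np.outer(d,d)/(d@d))@(X-o)) for o,d in rays]
    return X,max(e)
def contour(m):
    cs,_=cv2.findContours(m.astype(np.uint8),cv2.RETR_EXTERNAL,cv2.CHAIN_APPROX_NONE)
    return max(cs,key=cv2.contourArea)[:,0,:].astype(float)
def rect(c,m,z):  # min-area rectangle of a mask dropped on plane z
    P=np.array([plane(c,p,z)[:2] for p in contour(m)]).astype(np.float32)
    (x,y),(w,h),a=cv2.minAreaRect(P)
    if w<h: w,h,a=h,w,a+90
    return np.round([x,y,w,h,(a+90)%180-90],3)   # a: long-axis angle deg, -90..90
E
python3 - <<'E'
from h import *
C={}
for n in("top","scene"):
    c=cam(n); bot.read_camera(n)
    for l,z in (("housing",.034),("insert_grip",.076),("bin",.06),("lane",.04),("good1_c",.074),("reject1_c",.074)):
        for d in bot.silhouettes(l,n):
            if d['score']>.3: print(n,l,round(d['score'],2),np.round(d['location'],1),d['region'].sum(),np.round(plane(c,d['location'],z),3)[:2],rect(c,d['region'],z))
E
```

```text
top housing 0.71 [240.7 211.6] 1563 [0.391 0.107] [ 0.455  0.099  0.236  0.192 83.244]
top housing 0.7 [289.3 117.8] 343 [ 0.668 -0.027] [ 0.662 -0.038  0.074  0.043 -8.472]
top insert_grip 0.95 [247.2 184.3] 3578 [0.465 0.09 ] [ 0.461  0.097  0.201  0.137 82.916]
top lane 0.73 [276.2 126.1] 7292 [0.641 0.011] [ 6.5000e-01  9.0000e-03  6.6300e-01  1.2500e-01 -8.8708e+01]
top good1_c 0.88 [290.9 118. ] 380 [ 0.656 -0.027] [ 0.65  -0.032  0.074  0.042 -5.939]
top reject1_c 0.62 [356.2 122.3] 389 [ 0.65  -0.212] [ 0.649 -0.213  0.068  0.05   6.708]
scene housing 0.65 [271.1 208.1] 1191 [0.538 0.083] [ 0.463  0.092  0.241  0.206 82.464]
scene housing 0.34 [241.1 273.4] 340 [ 0.662 -0.122] [ 0.654 -0.12   0.076  0.044 -6.424]
scene insert_grip 0.71 [260.  192.2] 2323 [0.487 0.074] [4.8800e-01 7.9000e-02 2.0400e-01 1.4000e-01 8.2945e+01]
scene insert_grip 0.43 [264.2 253.6] 325 [ 0.664 -0.039] [ 0.662 -0.042  0.073  0.043 -4.198]
scene bin 0.65 [144.7 252.4] 4679 [ 0.446 -0.324] [ 0.444 -0.33   0.262  0.172  1.476]
scene lane 0.78 [256.6 257.3] 5907 [ 0.649 -0.056] [ 6.6000e-01  6.0000e-03  6.5800e-01  1.2700e-01 -8.8695e+01]
scene lane 0.45 [307.1 221.2] 352 [0.645 0.146] [0.647 0.146 0.074 0.056 4.925]
scene good1_c 0.91 [265. 253.] 300 [ 0.663 -0.035] [ 0.663 -0.041  0.069  0.043 -4.02 ]
scene reject1_c 0.72 [210.2 288.4] 361 [ 0.658 -0.224] [ 0.662 -0.223  0.07   0.043 10.338]
scene reject1_c 0.35 [261.9 192.6] 2301 [0.491 0.079] [4.870e-01 7.800e-02 2.040e-01 1.420e-01 8.334e+01]
```

```bash
cat >> h.py <<'E'
def state():
    o=bot.get_obs(); m=rot(o['tool_rot']).as_matrix()
    yaw=np.degrees(np.arctan2(m[1,0],m[0,0])); tilt=np.degrees(np.arccos(-m[2,2]))
    return o,o['eef_pos'],yaw,tilt,m
def plan(targets,start=None):
    """targets: (x,y,z,yaw_deg) tool down; prints turn about tool z (deg) and shift (cm) for each leg"""
    if start is None:
        o,p,y,_,m=state()
        start=(*p,y); print('from',np.round(p,4),'yaw',round(y,2))
    s=start
    for t in targets:
        a=np.radians(s[3]);d=np.array(t[:3])-s[:3]
        X=np.array([np.cos(a),np.sin(a)]);Y=np.array([np.sin(a),-np.cos(a)])
        dy=(t[3]-s[3]+180)%360-180 if abs(t[3]-s[3])<359 else t[3]-s[3]
        dist=np.linalg.norm(d)
        print(np.round(t,4),'turn',round(-dy,1),'shift',np.round([d[:2]@X*100,d[:2]@Y*100,-d[2]*100],2),'rows',int(np.ceil(max(dist/.0625,abs(dy)/10.7))))
        s=t
E
python3 -c "
from h import *
plan([(.36,-.45,.26,45),(.47,-.2,.28,83),(.47,.07,.28,83)])"
```

```text
from [ 0.189  -0.648   0.2202] yaw 16.26
[ 0.36 -0.45  0.26 45.  ] turn -28.7 shift [ 21.96 -14.22  -3.98] rows 5
[ 0.47 -0.2   0.28 83.  ] turn -38 shift [25.46 -9.9  -2.  ] rows 5
[4.7e-01 7.0e-02 2.8e-01 8.3e+01] turn 0 shift [26.8  -3.29 -0.  ] rows 5
```

>>> carry_out:
  moves:
    - [[0,0,-28.7],[22,-14.2,-4],8.5]
    - [[0,0,-28.7],[22,-14.2,-4],8.5]
    - [[0,0,-28.7],[22,-14.2,-4],8.5]
    - [[0,0,-28.7],[22,-14.2,-4],8.5]
    - [[0,0,-28.7],[22,-14.2,-4],8.5]

```text
t: 1.42
eef_pos: [0.3646, -0.4463, 0.2614]
tool_rot: [0.0, 0.923, 0.386, 0.001]
contact_force: [-0.2, -0.5, 0.4]
gripper_width: 0.996
```

>>> carry_out:
  moves:
    - [[0,0,-38],[25.5,-9.9,-2],8.5]
    - [[0,0,-38],[25.5,-9.9,-2],8.5]
    - [[0,0,-38],[25.5,-9.9,-2],8.5]
    - [[0,0,-38],[25.5,-9.9,-2],8.5]
    - [[0,0,-38],[25.5,-9.9,-2],8.5]

```text
t: 2.05
eef_pos: [0.4723, -0.1967, 0.2808]
tool_rot: [0.0, 0.747, 0.664, 0.001]
contact_force: [0.3, -1.6, 0.0]
gripper_width: 0.993
```

>>> carry_out:
  moves:
    - [[0,0,0],[26.8,-3.3,0],8.5]
    - [[0,0,0],[26.8,-3.3,0],8.5]
    - [[0,0,0],[26.8,-3.3,0],8.5]
    - [[0,0,0],[26.8,-3.3,0],8.5]
    - [[0,0,0],[26.8,-3.3,0],8.5]

```text
t: 2.68
eef_pos: [0.4708, 0.0737, 0.2807]
tool_rot: [0.0, 0.748, 0.664, 0.001]
contact_force: [-0.0, -1.0, 0.6]
gripper_width: 0.995
```

Run:
```python
from h import *
o,p,y,t,m=state(); print(np.round(o['q'],3),p,y,t)
c=cam("wrist"); im=bot.read_camera("wrist"); np.savez("w1.npz",im=im,c=np.array(c,dtype=object))
cv2.imwrite("pics/w1.png",im[:,:,::-1]); print(c[3])
```

```text
[ 0.32   0.141 -0.658  1.903  0.095  1.128 -0.492] [0.47084861 0.07366511 0.28067064] 83.22124459296832 0.07719560854801419
[0.47816363 0.14416923 0.43455688]
```

View pics/w1.png

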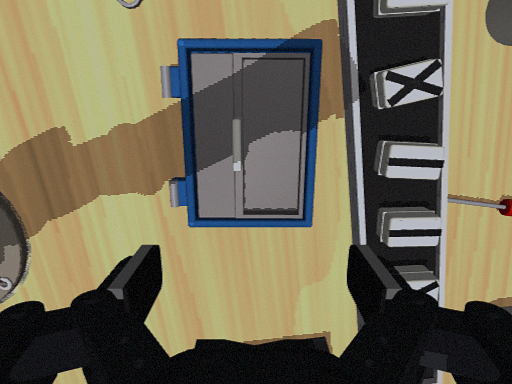

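Run:
```python
from h import *
d=np.load("w1.npz",allow_pickle=True); c=tuple(d['c']); im=d['im']
P=np.array([plane(c,p,.034)[:2] for p in [(178.5,39.5),(321.5,39),(312.5,227),(189.5,226.5)]])
print(P.round(4), 'sides',[np.linalg.norm(P[i]-P[(i+1)%4]).round(4) for i in range(4)],'cen',P.mean(0))
e=P[0]-P[3]+P[1]-P[2]; print('ownY ang',np.degrees(np.arctan2(e[1],e[0])))
e=P[1]-P[0]+P[2]-P[3]; print('ownX ang',np.degrees(np.arctan2(e[1],e[0])))
# fin: very light pixels / zooms
t=bot.read_camera("top"); s=bot.read_camera("scene")
a=cv2.resize(im[100:190,195:285],None,fx=4,fy=4,interpolation=cv2.INTER_NEAREST)
b=cv2.resize(t[165:210,220:265],(360,360),interpolation=cv2.INTER_NEAREST)
cv2.imwrite("pics/fin.png",np.hstack([a,b])[:,:,::-1])
```

```text
[[ 0.3995  0.222 ]
 [ 0.5638  0.203 ]
 [ 0.5379 -0.0294]
 [ 0.3715 -0.0089]] sides [np.float64(0.1654), np.float64(0.2339), np.float64(0.1676), np.float64(0.2326)] cen [0.46817402 0.09666873]
ownY ang 83.36320580276896
ownX ang -6.810203846450987
```

View pics/fin.png

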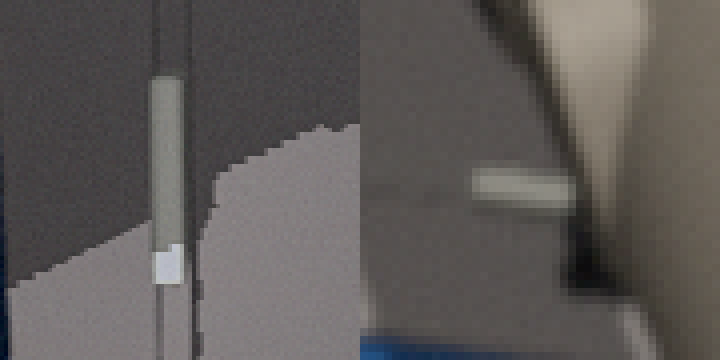

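Run:
```python
from h import *
d=np.load("w1.npz",allow_pickle=True); c=tuple(d['c'])
for p in [(236.8,119),(236.8,171),(236.8,145)]: print(plane(c,p,.076).round(4))
t=cv2.imread("pics/top0.png"); g=t[180:197,228:262].min(2); ys,xs=np.where(g>np.median(g)+45); tp=(xs.mean()+228,ys.mean()+180); print(tp,len(xs))
ct=cam("top"); print('top',plane(ct,tp,.076)); print('tri',tri([ray(c,(236.8,145)),ray(ct,tp)]))
s=cv2.imread("pics/scene0.png"); g=s[170:195,245:278].min(2); ys,xs=np.where(g>np.median(g)+45); sp=(xs.mean()+245,ys.mean()+170); print(sp,len(xs))
cs=cam("scene"); print('scene',plane(cs,sp,.07)); print('tri3',tri([ray(c,(236.8,145)),ray(ct,tp),ray(cs,sp)]))
plan([(.4535,.099,.16,83.3),(.4535,.099,.061,83.3)])
```

```text
[0.457  0.1271 0.076 ]
[0.4492 0.0688 0.076 ]
[0.4532 0.0986 0.076 ]
(np.float64(244.25), np.float64(188.66666666666666)) 24
top [0.45233468 0.09816675 0.076     ]
tri (array([0.45283095, 0.09813944, 0.07162732]), np.float64(6.453993415014416e-05))
(np.float64(259.1463414634146), np.float64(181.53658536585365)) 41
scene [0.45024564 0.09768591 0.07      ]
tri3 (array([0.45237765, 0.09770426, 0.07256153]), np.float64(0.0013001016502108924))
from [0.4712 0.0699 0.2802] yaw 83.01
[ 0.4535  0.099   0.16   83.3   ] turn -0.3 shift [ 2.67 -2.11 12.02] rows 2
[4.535e-01 9.900e-02 6.100e-02 8.330e+01] turn -0.0 shift [0.  0.  9.9] rows 2
```

>>> carry_out:
  moves:
    - [[0,0,0],[2.7,-2.1,12],5]
    - [[0,0,0],[2.7,-2.1,12],5]
    - [[0,0,0],[2.7,-2.1,12],5]
    - [[0,0,0],[2.7,-2.1,12],5]
  newtons: 80

```text
t: 3.32
eef_pos: [0.4553, 0.0982, 0.1617]
tool_rot: [0.001, 0.75, 0.661, 0.001]
contact_force: [0.5, -0.1, 0.5]
gripper_width: 0.591
```

>>> carry_out:
  moves:
    - [[0,0,0],[0,0,5],5]
    - [[0,0,0],[0,0,9],5]
    - [[0,0,0],[0,0,10],5]
    - [[0,0,0],[0,0,10],5]

```text
t: 3.82
eef_pos: [0.4552, 0.0993, 0.0617]
tool_rot: [0.001, 0.75, 0.662, 0.001]
contact_force: [-0.2, 0.5, 0.8]
gripper_width: 0.584
```

>>> carry_out:
  moves:
    - [[0,0,0],[0,-0.2,0],5]
    - [[0,0,0],[0,-0.2,0],0]
    - [[0,0,0],[0,-0.2,0],0]
    - [[0,0,0],[0,-0.2,0],0]
    - [[0,0,0],[0,-0.2,0],0]

```text
t: 4.45
eef_pos: [0.4523, 0.0998, 0.0612]
tool_rot: [0.001, 0.749, 0.662, 0.0]
contact_force: [-0.5, -1.4, 10.0]
gripper_width: 0.075
```

>>> carry_out:
  moves:
    - [[0,0,0],[0,0,0],0]
    - [[0,0,0],[0,0,-2],0]
    - [[0,0,0],[0,0,-5],0]
    - [[0,0,0],[0,0,-9],0]
    - [[0,0,0],[0,0,-9],0]

```text
t: 5.08
eef_pos: [0.4532, 0.1003, 0.1524]
tool_rot: [0.001, 0.749, 0.662, 0.002]
contact_force: [0.2, 0.0, -2.7]
gripper_width: 0.071
```

Run:
```python
from h import *
o,p,y,t,m=state(); print(np.round(o['q'],3),p,y,t,o['gripper_width'],o['contact_force'])
```

```text
[ 0.229  0.283 -0.668  2.08   0.235  0.847 -0.698] [0.45324229 0.10034993 0.15243735] 82.94560413297181 0.2957031244125698 0.0707265202701488 [ 0.17379396  0.02516208 -2.68842583]
```

>>> carry_out:
  moves:
    - [[0,0,-6],[0,0,0],0]
    - [[0,0,-15],[0,0,0],0]
    - [[0,0,-25],[0,0,0],0]
    - [[0,0,-35],[0,0,0],0]
    - [[0,0,-45],[0,0,0],0]

```text
t: 5.7
eef_pos: [0.4503, 0.0993, 0.1486]
tool_rot: [-0.001, 0.436, 0.9, -0.001]
contact_force: [-0.7, -0.6, -3.1]
gripper_width: 0.07
```

Run:
```python
from h import *
o,p,y,t,m=state(); print(np.round(o['q'],3),p,y,t,o['gripper_width'],o['contact_force'])
```

```text
[ 0.356  0.323 -0.821  2.077  0.309  0.867  0.025] [0.45031351 0.09929184 0.14864828] 128.29586988887664 0.1536479679487841 0.07032718142779484 [-0.69433841 -0.595479   -3.05667978]
```

>>> carry_out:
  moves:
    - [[0,0,-10],[0,0,0],0]
    - [[0,0,-20],[0,0,0],0]
    - [[0,0,-30],[0,0,0],0]
    - [[0,0,-40],[0,0,0],0]
    - [[0,0,-50],[0,0,0],0]

```text
t: 6.32
eef_pos: [0.4504, 0.0993, 0.1487]
tool_rot: [-0.001, 0.015, 1.0, -0.0]
contact_force: [-0.2, 0.9, -3.2]
gripper_width: 0.074
```

>>> carry_out:
  moves:
    - [[0,0,-10],[0,0,0],0]
    - [[0,0,-20],[0,0,0],0]
    - [[0,0,-30],[0,0,0],0]
    - [[0,0,-40],[0,0,0],0]
    - [[0,0,-50],[0,0,0],0]

```text
t: 6.95
eef_pos: [0.4505, 0.0993, 0.1488]
tool_rot: [-0.001, -0.409, 0.912, 0.0]
contact_force: [-0.9, -0.1, -3.4]
gripper_width: 0.074
```

>>> carry_out:
  moves:
    - [[0,0,-10],[0,0,0],0]
    - [[0,0,-20],[0,0,0],0]
    - [[0,0,-30],[0,0,0],0]
    - [[0,0,-35],[0,0,0],0]
    - [[0,0,-35],[0,0,0],0]

```text
t: 7.58
eef_pos: [0.4506, 0.0994, 0.1489]
tool_rot: [-0.001, -0.662, 0.749, 0.001]
contact_force: [0.1, 0.5, -2.9]
gripper_width: 0.073
```

Run:
```python
from h import *
o,p,y,t,m=state(); print(np.round(o['q'],3),p,y,t,o['gripper_width'],o['contact_force'])
c=cam("wrist"); im=bot.read_camera("wrist"); np.savez("w2.npz",im=im,c=np.array(c,dtype=object))
cv2.imwrite("pics/w2.png",im[:,:,::-1]); print(c[3])
a=bot.read_camera("scene"); b=bot.read_camera("top")
cv2.imwrite("pics/st2.png",np.hstack([im[:,:,::-1],a[:,:,::-1]])[::1,::1]); cv2.imwrite("pics/st2.png",cv2.resize(cv2.imread("pics/st2.png"),None,fx=.78,fy=.78))
```

```text
[ 0.704  0.572 -1.338  2.061  0.654  1.041  2.056] [0.45060822 0.09942357 0.14886552] -97.08522538303421 0.13121749730882254 0.07313282197951189 [ 0.13981959  0.45917382 -2.90056587]
[0.4413037  0.02897677 0.30271631]
```

View pics/st2.png

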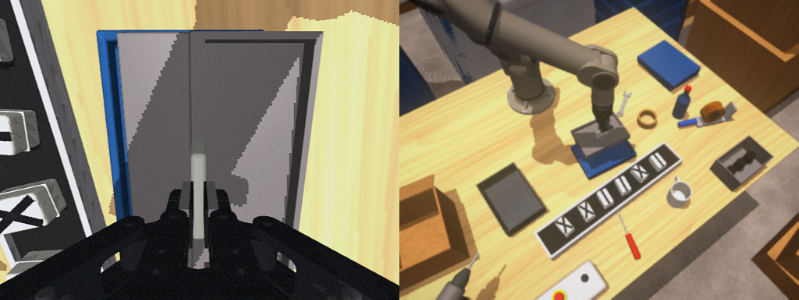

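```bash
python3 -c "
from h import *
plan([(.4829,.0937,.149,-96.7),(.4829,.0937,.097,-96.7)])"
```

```text
from [0.4511 0.0996 0.1496] yaw -97.13
[ 4.829e-01  9.370e-02  1.490e-01 -9.670e+01] turn -0.4 shift [ 0.19 -3.23  0.06] rows 1
[ 4.829e-01  9.370e-02  9.700e-02 -9.670e+01] turn -0.0 shift [0.  0.  5.2] rows 1
```

>>> carry_out:
  moves:
    - [[0,0,-0.2],[0.1,-1.6,0],0]
    - [[0,0,-0.4],[0.2,-3.2,0],0]
    - [[0,0,-0.4],[0.2,-3.2,0],0]
    - [[0,0,-0.4],[0.2,-3.2,2.5],0]
    - [[0,0,-0.4],[0.2,-3.2,5],0]

```text
t: 8.35
eef_pos: [0.4832, 0.094, 0.0997]
tool_rot: [0.0, -0.665, 0.747, -0.0]
contact_force: [-1.0, -0.4, -3.4]
gripper_width: 0.069
```

>>> carry_out:
  moves:
    - [[0,0,0],[0,0,0],0]
    - [[0,0,0],[0,0,0],0]

```text
t: 8.6
eef_pos: [0.4834, 0.0944, 0.101]
tool_rot: [0.0, -0.665, 0.747, -0.0]
contact_force: [0.9, 0.2, -2.8]
gripper_width: 0.07
```

Run:
```python
from h import *
o,p,y,t,m=state(); print(np.round(o['q'],3),p,y,t,o['gripper_width'],o['contact_force'])
im=bot.read_camera("wrist"); 
cv2.imwrite("pics/w3.png",im[:,:,::-1]);c=cam("wrist")
np.savez("w3.npz",im=im,c=np.array(c,dtype=object))
```

```text
[ 0.615  0.666 -1.223  2.037  0.763  0.998  2.025] [0.48341616 0.09439357 0.10102126] -96.63070699101263 0.05458644311671974 0.06984639643321189 [ 0.9367254   0.15386504 -2.8217678 ]
```

View pics/w3.png

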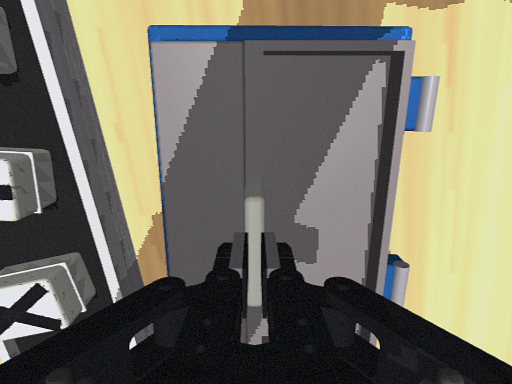

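Run:
```python
from h import *
d=np.load("w3.npz",allow_pickle=True); c=tuple(d['c'])
for p,z in [((151.5,41),.0738),((414,40),.0738),((149.5,27),.034),((411.5,27),.034)]: print(p,plane(c,p,z).round(4))
a=np.radians(-6.7);Rm=np.array([[np.cos(a),-np.sin(a)],[np.sin(a),np.cos(a)]])
for n,C,hx,hy in(("box",(.468,.0967),.085,.118),("insert",(.468,.0967),.070,.103)):
    print(n,[np.round(Rm@[sx*hx,-hy]+C,4) for sx in(1,-1)])
```

```text
(151.5, 41) [ 0.5245 -0.0121  0.0738]
(414, 40) [0.3879 0.0033 0.0738]
(149.5, 27) [ 0.5351 -0.0281  0.034 ]
(411.5, 27) [ 0.3706 -0.0089  0.034 ]
box [array([ 0.5387, -0.0304]), array([ 0.3698, -0.0106])]
insert [array([ 0.5255, -0.0138]), array([0.3865, 0.0026])]
```

>>> carry_out:
  moves:
    - [[0,0,0],[0,0.1,1],0]
    - [[0,0,0],[0,0.1,2],0]
    - [[0,0,0],[0,0.1,2.5],0]
    - [[0,0,0],[0,0.1,3],0]
    - [[0,0,0],[0,0.1,3],0]

```text
t: 9.28
eef_pos: [0.4818, 0.094, 0.0699]
tool_rot: [-0.0, -0.665, 0.747, 0.0]
contact_force: [-0.3, -0.2, -2.7]
gripper_width: 0.072
```

>>> carry_out:
  moves:
    - [[0,0,0],[0,0,0.3],0]
    - [[0,0,0],[0,0,0.6],0]
    - [[0,0,0],[0,0,0.8],0]
    - [[0,0,0],[0,0,0.8],0]

```text
t: 9.78
eef_pos: [0.482, 0.0939, 0.0621]
tool_rot: [-0.0, -0.665, 0.747, 0.0]
contact_force: [1.6, 0.1, -3.0]
gripper_width: 0.067
```

Inside without contact; down the last millimetre, release and rise.

>>> carry_out:
  moves:
    - [[0,0,0],[0,0,0.1],0]
    - [[0,0,0],[0,0,0.15],0]
    - [[0,0,0],[0,0,0.15],0]

```text
t: 10.15
eef_pos: [0.4823, 0.0941, 0.0612]
tool_rot: [0.0, -0.665, 0.747, -0.0]
contact_force: [-1.8, -1.4, 4.8]
gripper_width: 0.071
```

>>> carry_out:
  moves:
    - [[0,0,0],[0,0,0],3]
    - [[0,0,0],[0,0,0],4]
    - [[0,0,0],[0,0,0],4]
    - [[0,0,0],[0,0,-2],4]
    - [[0,0,0],[0,0,-7],4]

```text
t: 10.78
eef_pos: [0.4806, 0.0934, 0.1299]
tool_rot: [-0.002, -0.665, 0.747, 0.001]
contact_force: [0.9, -0.3, 0.7]
gripper_width: 0.467
```

>>> carry_out:
  moves:
    - [[0,0,10],[0,0,-6],7]
    - [[0,0,20],[0,0,-12],7]
    - [[0,0,30],[0,0,-16],7]
    - [[0,0,40],[0,0,-18],7]
    - [[0,0,50],[0,0,-18],7]

```text
t: 11.4
eef_pos: [0.4828, 0.0945, 0.3125]
tool_rot: [0.002, -0.284, 0.959, -0.001]
contact_force: [-0.3, -0.2, 0.0]
gripper_width: 0.821
```

```bash
python3 -c "
from h import *
plan([(.63,.03,.35,180)])"
```

```text
from [0.4828 0.0945 0.3125] yaw -146.98
[6.3e-01 3.0e-02 3.5e-01 1.8e+02] turn 33.0 shift [ -8.82 -13.43  -3.75] rows 4
```

>>> carry_out:
  moves:
    - [[0,0,33],[-8.8,-13.4,-3.7],7]
    - [[0,0,33],[-8.8,-13.4,-3.7],7]
    - [[0,0,33],[-8.8,-13.4,-3.7],7]
    - [[0,0,33],[-8.8,-13.4,-3.7],7]
    - [[0,0,33],[-8.8,-13.4,-3.7],7]

```text
t: 12.02
eef_pos: [0.6284, 0.0315, 0.3474]
tool_rot: [-0.0, -0.005, 1.0, 0.0]
contact_force: [-0.3, 0.9, -0.4]
gripper_width: 0.815
```

Run:
```python
from h import *
o,p,y,t,m=state(); print(np.round(o['q'],3),p,y,t,o['gripper_width'])
c=cam("wrist"); im=bot.read_camera("wrist"); np.savez("w4.npz",im=im,c=np.array(c,dtype=object))
cv2.imwrite("pics/w4.png",im[:,:,::-1]); print(c[3])
```

```text
[ 0.53   0.479 -0.992  1.455  0.4    1.422  1.112] [0.62838165 0.03152106 0.34735048] -179.465355984387 0.05946472302909393 0.815285659568546
[0.55658238 0.03089274 0.50126075]
```

View pics/w4.png

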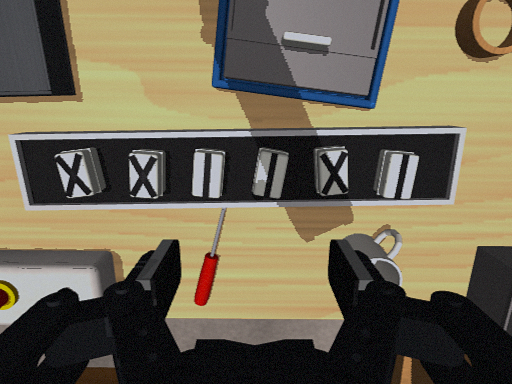

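```bash
cat >> h.py <<'E'
from scipy.optimize import minimize
def hull_poly(c,x,y,zt,a,h=.044):
    ca,sa=np.cos(a),np.sin(a)
    P=[[x+ca*u-sa*v,y+sa*u+ca*v,z] for u in(-.032,.032) for v in(-.02,.02) for z in(zt-h,zt)]
    return cv2.convexHull(proj(c,P).astype(np.float32))
def blobhull(im,px,r=40,th=60):
    g=cv2.cvtColor(im,cv2.COLOR_RGB2GRAY); m=(g>th).astype(np.uint8)
    x0,y0=int(px[0])-r,int(px[1])-r
    w=np.zeros_like(m); w[y0:y0+2*r,x0:x0+2*r]=m[y0:y0+2*r,x0:x0+2*r]
    return w
def cost(hs,cs,x,y,zt,a):
    s=0
    for H,c in zip(hs,cs):
        P=hull_poly(c,x,y,zt,a); i,_=cv2.intersectConvexConvex(P,H)
        A,B=cv2.contourArea(P),cv2.contourArea(H); s+=1-i/(A+B-i)
    return s
def fit(hs,cs,x,y,a=0.,zt=.074,freez=False):
    best=None
    for a0 in(a-.25,a,a+.25):
        f=(lambda v:cost(hs,cs,v[0],v[1],v[3] if freez else zt,v[2]))
        s=[x,y,a0]+([zt] if freez else [])
        sim=np.array([s]+[[s[j]+(.01 if j!=2 else .15)*(i==j) for j in range(len(s))] for i in range(len(s))])
        r=minimize(f,s,method='Nelder-Mead',options=dict(initial_simplex=sim,xatol=1e-5,fatol=1e-5,maxiter=600))
        if best is None or r.fun<best.fun: best=r
    return best
def comps(im,c,th=60,zt=.074,lane=((.60,.70),(-.31,.33))):
    """hulls of bright blobs on the belt"""
    L=[[lane[0][0],lane[1][0],.04],[lane[0][1],lane[1][0],.04],[lane[0][1],lane[1][1],.04],[lane[0][0],lane[1][1],.04]]
    roi=np.zeros(im.shape[:2],np.uint8); cv2.fillConvexPoly(roi,np.int32(proj(c,L)),1)
    m=((cv2.cvtColor(im,cv2.COLOR_RGB2GRAY)>th)*roi).astype(np.uint8)
    m=cv2.morphologyEx(m,cv2.MORPH_CLOSE,np.ones((5,5)))
    n,lab,st,ce=cv2.connectedComponentsWithStats(m)
    return [(ce[i],cv2.convexHull(np.argwhere(lab==i)[:,::-1].astype(np.float32))) for i in range(1,n) if st[i,4]>150], m
E
python3 - <<'E'
from h import *
d=np.load("w4.npz",allow_pickle=True); c=tuple(d['c']); im=d['im']
ct=cam("top"); t=cv2.imread("pics/top0.png")[:,:,::-1]
W,m=comps(im,c,lane=((.600,.697),(-.31,.33))); T,mt=comps(t.copy(),ct,th=75,lane=((.600,.697),(-.31,.33)))
W.sort(key=lambda k:k[0][0]); T.sort(key=lambda k:-k[0][0])
print(len(W),len(T))
for ce,H in W:
    x,y,_=plane(c,ce,.06); r=fit([H],[c],x,y)
    tt=min(T,key=lambda k:np.linalg.norm(plane(ct,k[0],.06)[:2]-[x,y]))
    r2=fit([H,tt[1]],[c,ct],x,y,freez=True)
    print(ce.round(0),'wrist',r.x.round(4),round(r.fun,3),'both',r2.x.round(4),round(r2.fun,3))
E
```

```text
7 1
[ 81. 171.] wrist [ 0.6572 -0.2185  0.1496] 0.101 both [ 0.6621 -0.2323  0.116   0.0517] 0.987
[147. 171.] wrist [ 0.658  -0.1221 -0.0674] 0.122 both [ 0.6633 -0.1333 -0.0679  0.046 ] 0.977
[159. 134.] wrist [ 0.6088 -0.251   1.8238] 0.777 both [ 0.6012 -0.1611  1.6976  0.197 ] 1.704
[208. 172.] wrist [ 0.6566 -0.0343 -0.0977] 0.063 both [ 0.6597 -0.0368 -0.0712  0.0582] 0.985
[269. 172.] wrist [ 0.6545  0.0537 -0.1639] 0.063 both [ 0.6582  0.0544 -0.1823  0.061 ] 1.006
[331. 170.] wrist [0.6507 0.1413 0.1304] 0.091 both [0.6568 0.1486 0.1178 0.049 ] 0.977
[404. 172.] wrist [0.6444 0.283  0.1724] 0.504 both [ 0.6193  0.1882 -1.3418  0.2163] 1.09
```

```bash
python3 - <<'E'
import re
s=open('h.py').read()
s=s.replace("    L=[[lane[0][0],lane[1][0],.04],[lane[0][1],lane[1][0],.04],[lane[0][1],lane[1][1],.04],[lane[0][0],lane[1][1],.04]]\n",
"    k=np.tan(np.radians(1.3)); L=[[.655-k*(v-.008)+u,v,.035] for u,v in((-.047,-.30),(.047,-.30),(.047,.31),(-.047,.31))]\n")
open('h.py','w').write(s)
E
python3 - <<'E'
from h import *
d=np.load("w4.npz",allow_pickle=True); c=tuple(d['c']); im=d['im'].copy()
ct=cam("top"); t=cv2.imread("pics/top0.png")[:,:,::-1].copy()
cs=cam("scene"); s=cv2.imread("pics/scene0.png")[:,:,::-1].copy()
W,m=comps(im,c); T,mt=comps(t,ct,th=90); S,ms=comps(s,cs,th=90)
W.sort(key=lambda k:k[0][0])
print(len(W),len(T),len(S))
for ce,H in W:
    x,y,_=plane(c,ce,.06); r=fit([H],[c],x,y); out=''
    for Q,cc in((T,ct),(S,cs)):
        tt=min(Q,key=lambda k:np.linalg.norm(plane(cc,k[0],.06)[:2]-[x,y]))
        r2=fit([H,tt[1]],[c,cc],x,y,freez=True); out+=str(r2.x.round(4))+str(round(r2.fun,3))
    print(ce.round(0),'wrist',r.x.round(4),round(r.fun,3),out)
im[m>0]=im[m>0]//2+np.array([127,0,0],np.uint8); t[mt>0]=t[mt>0]//2+np.array([127,0,0],np.uint8)
cv2.imwrite("pics/m.png",np.vstack([im[110:230],cv2.resize(t[90:160,130:420],(512,124))])[:,:,::-1])
E
```

```text
6 6 1
[ 81. 172.] wrist [ 0.6572 -0.2185  0.1507] 0.075 [ 0.6604 -0.226   0.1238  0.0616]0.519[ 0.6613 -0.2285  0.1034  0.0581]0.963
[147. 173.] wrist [ 0.658  -0.1221 -0.0673] 0.083 [ 0.663  -0.1299 -0.0673  0.055 ]0.179[ 0.6624 -0.1295 -0.0673  0.056 ]0.965
[208. 172.] wrist [ 0.6567 -0.0343 -0.0977] 0.052 [ 0.6592 -0.0364 -0.084   0.0632]0.129[ 0.6593 -0.0365 -0.0759  0.0606]0.954
[269. 172.] wrist [ 0.6545  0.0537 -0.164 ] 0.049 [ 0.6557  0.0529 -0.1612  0.0791]0.346[ 0.6572  0.0542 -0.1762  0.0643]0.966
[331. 170.] wrist [0.6507 0.1413 0.1304] 0.091 [0.6522 0.1425 0.1178 0.0689]0.229[0.6565 0.1483 0.1178 0.0501]0.952
[395. 173.] wrist [ 0.6551  0.2351 -0.0875] 0.099 [ 0.6575  0.2389 -0.0655  0.066 ]0.408[ 0.6605  0.2487 -0.0579  0.0474]0.973
```

View pics/m.png

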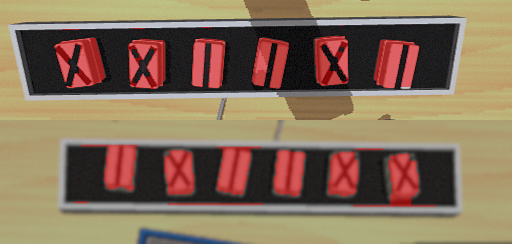

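Run:
```python
from h import *
d=np.load("w4.npz",allow_pickle=True); c=tuple(d['c']); im=d['im']
g=im[25:60,275:340].min(2).astype(int); ys,xs=np.where(g>165); P=np.c_[xs+275,ys+25]
ct_=cv2.minAreaRect(P.astype(np.float32)); print(ct_,len(P))
q=cv2.boxPoints(ct_); W=np.array([plane(c,p,.076)[:2] for p in q]); print(W.round(4),'fin',W.mean(0).round(4), 'mean',plane(c,P.mean(0),.076).round(4))
ct=cam("top"); B=np.array([plane(ct,p,.06)[:2] for p in [(360,160),(424,159),(427,243),(362,243)]]); print('bin',B.round(3),B.mean(0).round(4))
# box rim far(+x) corners in w4
for p in [(213,88),(375,108)]: print(plane(c,p,.034).round(4))
a=np.radians(-6.7);Rm=np.array([[np.cos(a),-np.sin(a)],[np.sin(a),np.cos(a)]])
print([np.round(Rm@[.085,s*.118]+(.468,.0967),4) for s in(-1,1)])
```

```text
((307.0560302734375, 37.59393310546875), (46.661678314208984, 7.241783142089844), 7.853313446044922) 337
[[0.482  0.0662]
 [0.474  0.0671]
 [0.4806 0.1241]
 [0.4886 0.1235]] fin [0.4813 0.0952] mean [0.4813 0.0953 0.076 ]
bin [[ 0.545 -0.227]
 [ 0.554 -0.41 ]
 [ 0.317 -0.413]
 [ 0.313 -0.231]] [ 0.4321 -0.3203]
[ 0.5396 -0.027   0.034 ]
[0.5646 0.2037 0.034 ]
[array([ 0.5387, -0.0304]), array([0.5662, 0.204 ])]
```

```bash
python3 -c "
from h import *
plan([(.6551,.235,.14,175),(.6551,.235,.066,175),(.6551,.235,.15,175),(.4471,.1638,.14,173.3),(.4471,.1638,.054,173.3)])"
```

```text
from [0.6281 0.0316 0.3475] yaw -179.44
[6.551e-01 2.350e-01 1.400e-01 1.750e+02] turn 5.6 shift [-2.9  20.31 20.75] rows 5
[6.551e-01 2.350e-01 6.600e-02 1.750e+02] turn 0 shift [0.  0.  7.4] rows 2
[6.551e-01 2.350e-01 1.500e-01 1.750e+02] turn 0 shift [ 0.   0.  -8.4] rows 2
[4.471e-01 1.638e-01 1.400e-01 1.733e+02] turn 1.7 shift [20.1  -8.91  1.  ] rows 4
[4.471e-01 1.638e-01 5.400e-02 1.733e+02] turn -0.0 shift [0.  0.  8.6] rows 2
```

>>> carry_out:
  moves:
    - [[0,0,5.6],[-2.9,20.3,20.7],7]
    - [[0,0,5.6],[-2.9,20.3,20.7],7]
    - [[0,0,5.6],[-2.9,20.3,20.7],7]
    - [[0,0,5.6],[-2.9,20.3,20.7],7]
    - [[0,0,5.6],[-2.9,20.3,20.7],7]
  newtons: 60

```text
t: 12.7
eef_pos: [0.6546, 0.2362, 0.1389]
tool_rot: [-0.001, 0.043, 0.999, 0.0]
contact_force: [-0.7, -0.1, 0.5]
gripper_width: 0.823
```

Run:
```python
from h import *
c=cam("wrist"); im=bot.read_camera("wrist"); print(state()[1:4]); cv2.imwrite("pics/w5.png",im[:,:,::-1])
d=np.load("w4.npz",allow_pickle=True); c4=tuple(d['c'])
W4,_=comps(d['im'],c4); W,m=comps(im,c)
H4=max(W4,key=lambda k:k[0][0])
for ce,H in W:
    x,y,_=plane(c,ce,.06); r=fit([H],[c],x,y); print(ce,r.x.round(4),round(r.fun,3))
    if abs(y-.235)<.04:
        r=fit([H,H4[1]],[c,c4],x,y,freez=True); print('joint, zt free',r.x.round(4),round(r.fun,3))
```

```text
(array([0.65229163, 0.23968168, 0.1353745 ]), np.float64(175.26554333956867), np.float64(0.37698609731489713))
[253.76110806 193.21832145] [ 0.6549  0.2363 -0.0573] 0.134
joint, zt free [ 0.6556  0.236  -0.0618  0.0713] 0.206
[142.47727273 197.85186199] [0.651  0.1441 0.1126] 0.126
[ 39.49935037 212.00173235] [ 0.6549  0.0627 -0.4679] 0.336
[107.13432836 213.43946932] [ 0.6673  0.1099 -0.8775] 0.896
[  2.76129032 239.55806452] [ 0.671   0.0331 -1.0857] 0.954
```

View pics/w5.png

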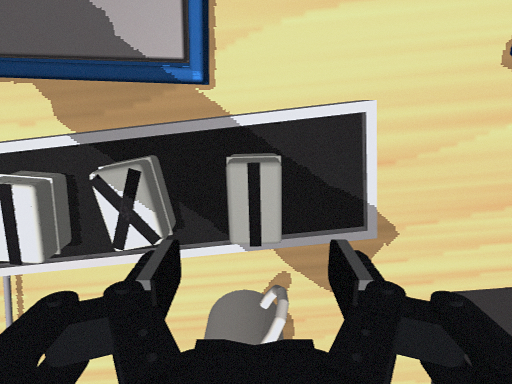

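>>> carry_out:
  moves:
    - [[0,0,1],[0,0,4],7]
    - [[0,0,1],[0,0,7.4],7]
    - [[0,0,1],[0,0,7.4],7]
    - [[0,0,1],[0,0,7.4],7]

```text
t: 13.25
eef_pos: [0.6573, 0.2343, 0.0686]
tool_rot: [0.001, 0.054, 0.999, 0.001]
contact_force: [0.1, -0.3, -0.3]
gripper_width: 0.816
```

>>> carry_out:
  moves:
    - [[0,0,0],[0,0,0],3]
    - [[0,0,0],[0,0,0],3]
    - [[0,0,0],[0,0,0],3]
    - [[0,0,0],[0,0,0],3]

```text
t: 13.75
eef_pos: [0.657, 0.2336, 0.0669]
tool_rot: [0.0, 0.054, 0.999, 0.0]
contact_force: [-1.2, 0.6, 1.2]
gripper_width: 0.352
```

>>> carry_out:
  moves:
    - [[0,0,0],[0,0,-2],3]
    - [[0,0,0],[0,0,-5],3]
    - [[0,0,0],[0,0,-8.4],3]
    - [[0,0,0],[0,0,-8.4],3]
    - [[0,0,0],[0,0,-8.4],3]

```text
t: 14.38
eef_pos: [0.6569, 0.2335, 0.1511]
tool_rot: [0.0, 0.054, 0.999, -0.0]
contact_force: [0.5, 1.4, 0.1]
gripper_width: 0.349
```

```bash
python3 -c "
from h import *
plan([(.4471,.1638,.14,173.3),(.4471,.1638,.054,173.3)])"
```

```text
from [0.6569 0.2335 0.1511] yaw 173.76
[4.471e-01 1.638e-01 1.400e-01 1.733e+02] turn 0.5 shift [20.1  -9.21  1.11] rows 4
[4.471e-01 1.638e-01 5.400e-02 1.733e+02] turn -0.0 shift [0.  0.  8.6] rows 2
```

Run:
```python
from h import *
im=bot.read_camera("wrist"); cv2.imwrite("pics/w6.png",im[:,:,::-1])
```

```text
(no output)
```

View pics/w6.png

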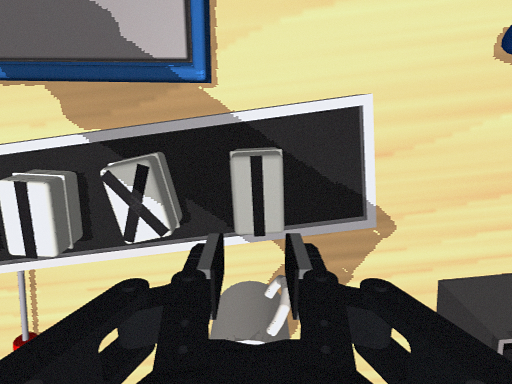

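>>> carry_out:
  moves:
    - [[0,0,0],[0,0,0],7]
    - [[0,0,0],[0,0,0],7]
    - [[0,0,0],[0,0,4],7]
    - [[0,0,0],[0,0,8.6],7]
    - [[0,0,0],[0,0,8.6],7]

```text
t: 15.05
eef_pos: [0.6544, 0.2319, 0.0606]
tool_rot: [-0.003, 0.054, 0.999, -0.002]
contact_force: [0.4, -0.7, -0.1]
gripper_width: 0.816
```

>>> carry_out:
  moves:
    - [[0,0,0],[0,0,0],0]
    - [[0,0,0],[0,0,0],0]
    - [[0,0,0],[0,0,0],0]
    - [[0,0,0],[0,0,0],0]
    - [[0,0,0],[0,0,0],0]

```text
t: 15.68
eef_pos: [0.6571, 0.2336, 0.065]
tool_rot: [0.0, 0.054, 0.999, 0.0]
contact_force: [0.5, -0.0, -0.2]
gripper_width: 0.001
```

>>> carry_out:
  moves:
    - [[0,0,0],[0,0,-2],0]
    - [[0,0,0],[0,0,-5],0]
    - [[0,0,0],[0,0,-8.4],0]
    - [[0,0,0],[0,0,-8.4],0]
    - [[0,0,0],[0,0,-8.4],0]

```text
t: 16.3
eef_pos: [0.6569, 0.2334, 0.1492]
tool_rot: [0.0, 0.054, 0.999, -0.0]
contact_force: [0.0, -0.0, 0.4]
gripper_width: 0.004
```

```bash
python3 -c "
from h import *
print(bot.get_obs()['gripper_width'])
plan([(.4471,.1638,.14,173.3),(.4471,.1638,.054,173.3)])"
```

```text
0.0038529126016186802
from [0.6569 0.2334 0.1492] yaw 173.75
[4.471e-01 1.638e-01 1.400e-01 1.733e+02] turn 0.5 shift [20.1  -9.21  0.92] rows 4
[4.471e-01 1.638e-01 5.400e-02 1.733e+02] turn -0.0 shift [0.  0.  8.6] rows 2
```

Run:
```python
from h import *
o,p,y,t,m=state(); c=cam("wrist"); im=bot.read_camera("wrist").copy(); print(p,y,t)
W,mm=comps(im,c)
for ce,H in W:
    x,y,_=plane(c,ce,.06); r=fit([H],[c],x,y); print(ce,r.x.round(4),round(r.fun,3))
    if r.fun<.2:
        r=fit([H],[c],x,y,freez=True); print(' zfree',r.x.round(4),round(r.fun,3))
for z,col in((.13,(255,0,0)),(.074,(0,255,0)),(.03,(0,0,255))):
    q=proj(c,[p[0],p[1],z])[0]; print(z,q); cv2.circle(im,tuple(np.int32(q)),3,col,-1)
cv2.polylines(im,[np.int32(hull_poly(c,.6552,.2362,.074,-.06))],True,(255,0,255))
cv2.polylines(im,[np.int32(hull_poly(c,.6552,.2362,.074,-.06,h=.001))],True,(255,255,0))
cv2.imwrite("pics/w7.png",im[:,:,::-1])
```

```text
[0.65694544 0.23343961 0.1491841 ] 173.75465376436617 0.031560360050113756
[256.85361603 186.96166134] [ 0.6545  0.2361 -0.0678] 0.113
 zfree [ 0.6551  0.2359 -0.0774  0.0636] 0.093
[144.36214414 195.43729161] [0.6506 0.1431 0.1048] 0.063
 zfree [0.6531 0.1387 0.0999 0.0657] 0.028
[ 41.33290932 211.61166636] [ 0.6558  0.0557 -0.3003] 0.097
 zfree [ 0.6582  0.0451 -0.1633  0.0624] 0.053
0.13 [254.19284466 227.82923289]
0.074 [254.22174016 199.29760111]
0.03 [254.23672002 184.50636496]
```

View pics/w7.png

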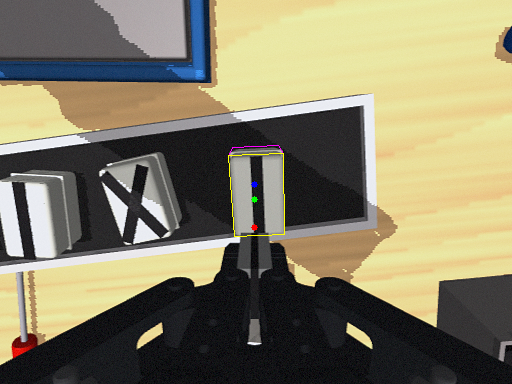

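Run:
```python
from h import *
o,p,y,t,m=state(); c=cam("wrist"); print(p,o['q'].round(3),m[:,2])
for dz in(-.01,0,.01,.017,.025):
    print(dz,[proj(c,p+m@[dx,0,dz])[0].round(0) for dx in(-.011,0,.011)])
im=bot.read_camera("wrist")
cv2.imwrite("pics/w8.png",cv2.resize(im[130:384,150:360],None,fx=2.3,fy=2.3)[:,:,::-1])
```

```text
[0.65660991 0.23320045 0.14830158] [ 0.111  0.731 -0.855  1.518  0.582  1.163  0.609] [-7.41307114e-04 -7.14403953e-04 -9.99999470e-01]
-0.01 [array([254., 270.]), array([254., 250.]), array([254., 230.])]
0 [array([254., 260.]), array([254., 242.]), array([254., 222.])]
0.01 [array([254., 252.]), array([254., 234.]), array([254., 216.])]
0.017 [array([254., 246.]), array([254., 229.]), array([254., 211.])]
0.025 [array([254., 241.]), array([254., 224.]), array([254., 207.])]
```

View pics/w8.png

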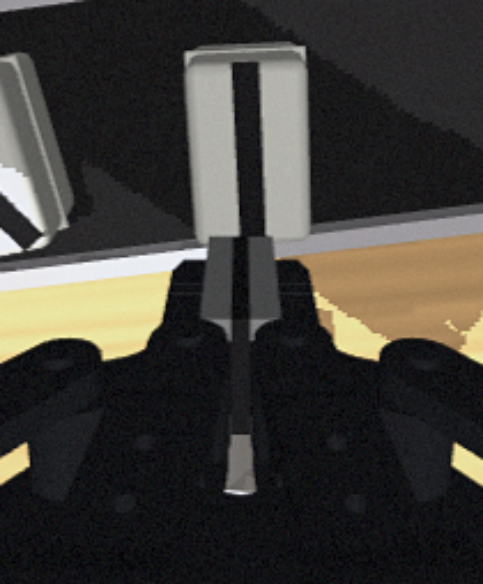

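>>> carry_out:
  moves:
    - [[0,0,0],[-0.1,0.2,0],7]
    - [[0,0,0],[-0.1,0.2,0],7]
    - [[0,0,0],[-0.1,0.2,4],7]
    - [[0,0,0],[-0.1,0.2,9],7]
    - [[0,0,0],[-0.1,0.2,9.4],7]

```text
t: 17.02
eef_pos: [0.6556, 0.2338, 0.0506]
tool_rot: [-0.003, 0.054, 0.999, -0.002]
contact_force: [0.0, -0.0, 0.8]
gripper_width: 0.819
```

>>> carry_out:
  moves:
    - [[0,0,0],[0,0,0],7]
    - [[0,0,0],[0,0,0],3.5]
    - [[0,0,0],[0,0,0],3.5]
    - [[0,0,0],[0,0,0],3]
    - [[0,0,0],[0,0,0],3]

```text
t: 17.65
eef_pos: [0.6594, 0.2363, 0.0574]
tool_rot: [0.002, 0.055, 0.999, 0.001]
contact_force: [-1.1, -0.7, 5.9]
gripper_width: 0.439
```

>>> carry_out:
  moves:
    - [[0,0,0],[0,0,0],0]
    - [[0,0,0],[0,0,0],0]
    - [[0,0,0],[0,0,0],0]
    - [[0,0,0],[0,0,0],0]

```text
t: 18.15
eef_pos: [0.6594, 0.2363, 0.0573]
tool_rot: [0.002, 0.055, 0.999, 0.001]
contact_force: [-1.4, 0.4, 5.9]
gripper_width: 0.443
```

>>> carry_out:
  moves:
    - [[0,0,0],[0,0,-2],0]
    - [[0,0,0],[0,0,-5],0]
    - [[0,0,0],[0,0,-9.5],0]
    - [[0,0,0],[0,0,-9.5],0]
    - [[0,0,0],[0,0,-9.5],0]

```text
t: 18.77
eef_pos: [0.6581, 0.2352, 0.1503]
tool_rot: [0.0, 0.054, 0.999, -0.0]
contact_force: [0.1, -1.0, -1.7]
gripper_width: 0.442
```

Run:
```python
from h import *
o,p,y,t,m=state(); print(p,y,o['gripper_width'],o['contact_force'])
im=bot.read_camera("wrist")
cv2.imwrite("pics/w9.png",im[:,:,::-1])
```

```text
[0.65814396 0.23524576 0.15031747] 173.75299183500076 0.4418383577884923 [ 0.1208579  -0.98921833 -1.68050577]
```

View pics/w9.png

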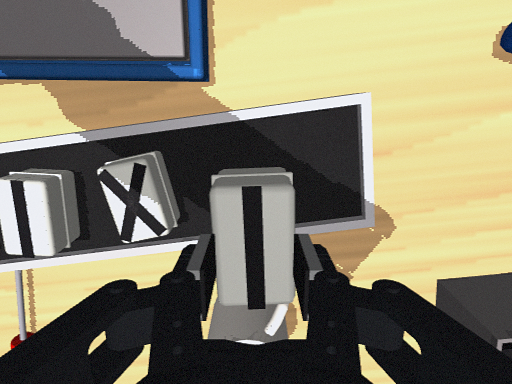

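Run:
```python
from h import *
c=cam("wrist"); im=cv2.imread("pics/w9.png")[:,:,::-1].copy(); o,p,y,t,m=state()
g=cv2.cvtColor(im,cv2.COLOR_RGB2GRAY); w=np.zeros_like(g)
w[150:308,205:302]=(g[150:308,205:302]>70); w[:,:209]=0; w[:,298:]=0
w=cv2.morphologyEx(w,cv2.MORPH_OPEN,np.ones((5,5)))
# cut belt edge / bench: keep greyish only
n,l,st,ce=cv2.connectedComponentsWithStats(w); print(st)
for rr in range(150,312,8):
    r=g[rr,190:320].astype(int); e=np.diff(r); print(rr,190+np.argsort(-abs(e))[:4], end=' | ')
H=cv2.convexHull(np.argwhere(l==1+np.argmax(st[1:,4]))[:,::-1].astype(np.float32)); print(H[:,0].tolist())
for h in(.044,):
    r=fit([H],[c],p[0],p[1],np.radians(y-180),.15,True); print(r.x,r.fun)
# lane belt edge height: triangulate a lane inner corner w4 vs w9 later
```

```text
[[     0      0    512    384 187384]
 [   209    167     89    141   9224]]
150 [207 206 251 254] | 158 [196 263 296 193] | 166 [302 303 309 255] | 174 [292 291 217 216] | 182 [292 210 211 213] | 190 [241 261 260 209] | 198 [241 261 294 242] | 206 [242 261 262 294] | 214 [261 242 262 294] | 222 [243 294 262 261] | 230 [243 262 261 212] | 238 [293 243 262 214] | 246 [244 293 262 214] | 254 [293 214 244 262] | 262 [245 263 292 215] | 270 [245 292 263 215] | 278 [293 263 214 246] | 286 [246 212 216 213] | 294 [296 211 297 246] | 302 [298 247 209 264] | 310 [300 207 208 212] | [[297.0, 307.0], [209.0, 307.0], [209.0, 193.0], [211.0, 175.0], [223.0, 169.0], [242.0, 168.0], [269.0, 167.0], [280.0, 167.0], [283.0, 168.0], [291.0, 172.0], [292.0, 173.0], [294.0, 189.0], [297.0, 224.0]]
[ 0.65528131  0.23423002 -0.10779462  0.16397912] 0.05971408273528145
```

```bash
python3 -c "
from h import *
plan([(.4499,.1598,.14,173.3),(.4499,.1598,.052,173.3)])"
```

```text
from [0.6577 0.2349 0.1493] yaw 173.76
[4.499e-01 1.598e-01 1.400e-01 1.733e+02] turn 0.5 shift [19.84 -9.73  0.93] rows 4
[4.499e-01 1.598e-01 5.200e-02 1.733e+02] turn -0.0 shift [0.  0.  8.8] rows 2
```

>>> carry_out:
  moves:
    - [[0,0,0.5],[4,-2,0.2],0]
    - [[0,0,0.5],[9,-4.4,0.4],0]
    - [[0,0,0.5],[14,-6.9,0.6],0]
    - [[0,0,0.5],[18,-8.8,0.9],0]
    - [[0,0,0.5],[19.8,-9.7,0.9],0]

```text
t: 19.45
eef_pos: [0.4474, 0.1587, 0.1393]
tool_rot: [-0.002, 0.059, 0.998, -0.001]
contact_force: [0.3, 0.5, -0.3]
gripper_width: 0.439
```

>>> carry_out:
  moves:
    - [[0,0,0],[0,0,0],0]
    - [[0,0,0],[0,0,0],0]

```text
t: 19.7
eef_pos: [0.4515, 0.1607, 0.1406]
tool_rot: [0.0, 0.059, 0.998, 0.0]
contact_force: [0.7, 0.2, -0.5]
gripper_width: 0.437
```

Run:
```python
from h import *
o=bot.get_obs(); print(o['gripper_width'],o['contact_force'])
plan([(.4499,.1598,.055,173.3)])
```

```text
0.43705132063142194 [ 0.68254047  0.1891426  -0.54527584]
from [0.4515 0.1607 0.1406] yaw 173.23
[4.499e-01 1.598e-01 5.500e-02 1.733e+02] turn -0.1 shift [ 0.15 -0.11  8.56] rows 2
```

>>> carry_out:
  moves:
    - [[0,0,0],[0.1,-0.1,4],0]
    - [[0,0,0],[0.1,-0.1,7],0]
    - [[0,0,0],[0.1,-0.1,8.5],0]
    - [[0,0,0],[0.1,-0.1,8.5],0]
    - [[0,0,0],[0.1,-0.1,8.5],0]

```text
t: 20.32
eef_pos: [0.4505, 0.1604, 0.0565]
tool_rot: [0.001, 0.059, 0.998, 0.0]
contact_force: [0.2, 0.0, -0.5]
gripper_width: 0.442
```

>>> carry_out:
  moves:
    - [[0,0,0],[0,0,0.3],0]
    - [[0,0,0],[0,0,0.6],0]
    - [[0,0,0],[0,0,0.6],0]

```text
t: 20.7
eef_pos: [0.4497, 0.1596, 0.0497]
tool_rot: [0.0, 0.059, 0.998, -0.0]
contact_force: [-0.9, 1.4, -1.3]
gripper_width: 0.441
```

>>> carry_out:
  moves:
    - [[0,0,0],[0,0,0.2],0]
    - [[0,0,0],[0,0,0.35],0]
    - [[0,0,0],[0,0,0.35],0]

```text
t: 21.08
eef_pos: [0.4496, 0.1597, 0.0461]
tool_rot: [-0.0, 0.059, 0.998, -0.0]
contact_force: [0.4, 0.3, -0.6]
gripper_width: 0.441
```

>>> carry_out:
  moves:
    - [[0,0,0],[0,0,0.15],0]
    - [[0,0,0],[0,0,0.3],0]
    - [[0,0,0],[0,0,0.3],0]

```text
t: 21.45
eef_pos: [0.4497, 0.1598, 0.0433]
tool_rot: [0.0, 0.059, 0.998, -0.0]
contact_force: [-0.8, -0.5, 3.2]
gripper_width: 0.442
```

>>> carry_out:
  moves:
    - [[0,0,0],[0,0,0],4.3]
    - [[0,0,0],[0,0,0],4.3]
    - [[0,0,0],[0,0,-1],4.3]
    - [[0,0,0],[0,0,-4],4.5]
    - [[0,0,0],[0,0,-9],7]

```text
t: 22.08
eef_pos: [0.4487, 0.1594, 0.1337]
tool_rot: [-0.001, 0.059, 0.998, -0.0]
contact_force: [0.1, -0.6, 0.1]
gripper_width: 0.726
```

Run:
```python
from h import *
plan([(.60,.06,.33,180)])
```

```text
from [0.4487 0.1594 0.1337] yaw 173.28
[6.0e-01 6.0e-02 3.3e-01 1.8e+02] turn -6.7 shift [-16.19  -8.1  -19.63] rows 5
```

>>> carry_out:
  moves:
    - [[0,0,-6.7],[-16.2,-8.1,-19.6],7]
    - [[0,0,-6.7],[-16.2,-8.1,-19.6],7]
    - [[0,0,-6.7],[-16.2,-8.1,-19.6],7]
    - [[0,0,-6.7],[-16.2,-8.1,-19.6],7]
    - [[0,0,-6.7],[-16.2,-8.1,-19.6],7]

```text
t: 22.7
eef_pos: [0.6039, 0.0584, 0.3328]
tool_rot: [0.002, 0.002, 1.0, 0.001]
contact_force: [0.4, -0.6, -0.2]
gripper_width: 0.818
```

>>> carry_out:
  moves:
    - [[0,0,0],[0,0,0],7]
    - [[0,0,0],[0,0,0],7]

```text
t: 22.95
eef_pos: [0.5998, 0.061, 0.3285]
tool_rot: [-0.001, -0.0, 1.0, -0.0]
contact_force: [-0.1, 0.4, 0.2]
gripper_width: 0.819
```

```bash
cat > look.py <<'E'
from h import *
import sys
o,p,y,t,m=state(); c=cam("wrist"); im=bot.read_camera("wrist"); cv2.imwrite(f"pics/{sys.argv[1]}.png",im[:,:,::-1])
np.savez(sys.argv[1]+".npz",im=im,c=np.array(c,dtype=object))
W,_=comps(im,c); W.sort(key=lambda k:k[0][0])
for ce,H in W:
    x,yy,_=plane(c,ce,.055); r=fit([H],[c],x,yy,zt=.072)
    print(ce.round(0),'xy',r.x[:2].round(4),'deg',np.degrees(r.x[2]).round(1),'cost',round(r.fun,3))
print('TCP',p.round(4),y.round(2))
E
python3 look.py v1
```

```text
[ 57. 196.] xy [ 0.6577 -0.2196] deg 8.4 cost 0.062
[125. 196.] xy [ 0.6589 -0.1232] deg -5.8 cost 0.081
[186. 195.] xy [ 0.657  -0.0344] deg -6.0 cost 0.064
[249. 194.] xy [0.6546 0.0535] deg -8.6 cost 0.079
[311. 191.] xy [0.6514 0.1419] deg 6.5 cost 0.064
TCP [0.5998 0.061  0.3285] -179.95
```

View pics/v1.png

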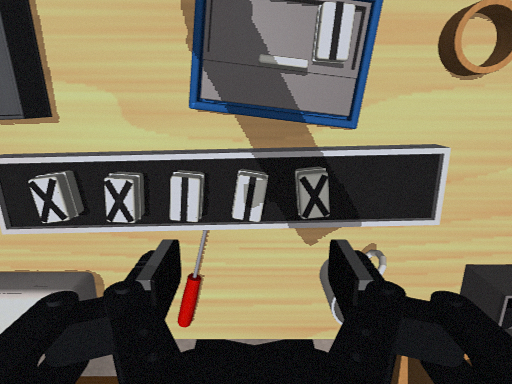

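```bash
python3 -c "
from h import *
plan([(.657,-.0344,.13,174.1),(.657,-.0344,.054,174.1),(.657,-.0344,.15,174.1),(.4326,.0406,.14,173.3),(.4326,.0406,.052,173.3)])"
```

```text
from [0.5997 0.061  0.3284] yaw -179.94
[ 6.570e-01 -3.440e-02  1.300e-01  1.741e+02] turn 6.0 shift [-5.72 -9.54 19.84] rows 4
[ 6.570e-01 -3.440e-02  5.400e-02  1.741e+02] turn -0.0 shift [0.  0.  7.6] rows 2
[ 6.570e-01 -3.440e-02  1.500e-01  1.741e+02] turn -0.0 shift [ 0.   0.  -9.6] rows 2
[4.326e-01 4.060e-02 1.400e-01 1.733e+02] turn 0.8 shift [23.09  5.15  1.  ] rows 4
[4.326e-01 4.060e-02 5.200e-02 1.733e+02] turn -0.0 shift [0.  0.  8.8] rows 2
```

>>> carry_out:
  moves:
    - [[0,0,6],[-5.7,-9.5,19.8],7]
    - [[0,0,6],[-5.7,-9.5,19.8],7]
    - [[0,0,6],[-5.7,-9.5,19.8],7]
    - [[0,0,6],[-5.7,-9.5,19.8],7]
    - [[0,0,6],[-5.7,-9.5,19.8],7]

```text
t: 23.62
eef_pos: [0.6554, -0.0362, 0.1275]
tool_rot: [-0.003, 0.053, 0.999, -0.0]
contact_force: [-0.3, 0.6, 0.6]
gripper_width: 0.821
```

>>> carry_out:
  moves:
    - [[0,0,0],[0,0,0],7]
    - [[0,0,0],[0,0,3],7]
    - [[0,0,0],[0,0,6],7]
    - [[0,0,0],[0,0,7.6],7]
    - [[0,0,0],[0,0,7.6],7]

```text
t: 24.25
eef_pos: [0.6579, -0.0339, 0.0557]
tool_rot: [0.0, 0.052, 0.999, 0.0]
contact_force: [-0.9, -0.4, 0.5]
gripper_width: 0.821
```

>>> carry_out:
  moves:
    - [[0,0,0],[0,0,0],3.5]
    - [[0,0,0],[0,0,0],3.5]
    - [[0,0,0],[0,0,0],0]
    - [[0,0,0],[0,0,0],0]
    - [[0,0,0],[0,0,0],0]

```text
t: 24.88
eef_pos: [0.6592, -0.0343, 0.0572]
tool_rot: [0.001, 0.053, 0.999, 0.0]
contact_force: [-1.1, -0.7, 5.8]
gripper_width: 0.439
```

>>> carry_out:
  moves:
    - [[0,0,0],[0,0,-2],0]
    - [[0,0,0],[0,0,-5],0]
    - [[0,0,0],[0,0,-9.6],0]
    - [[0,0,0],[0,0,-9.6],0]
    - [[0,0,0],[0,0,-9.6],0]

```text
t: 25.5
eef_pos: [0.6578, -0.0351, 0.1516]
tool_rot: [0.0, 0.053, 0.999, -0.0]
contact_force: [-0.4, -0.3, -1.6]
gripper_width: 0.441
```

```bash
python3 -c "
from h import *
plan([(.4326,.0406,.14,173.3),(.4326,.0406,.055,173.3)])"
```

```text
from [ 0.6578 -0.0351  0.1516] yaw 173.94
[4.326e-01 4.060e-02 1.400e-01 1.733e+02] turn 0.6 shift [23.19  5.15  1.16] rows 4
[4.326e-01 4.060e-02 5.500e-02 1.733e+02] turn -0.0 shift [0.  0.  8.5] rows 2
```

>>> carry_out:
  moves:
    - [[0,0,0.6],[5,1.1,0.2],0]
    - [[0,0,0.6],[10,2.2,0.5],0]
    - [[0,0,0.6],[15.5,3.4,0.8],0]
    - [[0,0,0.6],[20,4.5,1],0]
    - [[0,0,0.6],[23,5.1,1.1],0]

```text
t: 26.12
eef_pos: [0.4313, 0.0403, 0.1391]
tool_rot: [-0.001, 0.057, 0.998, -0.001]
contact_force: [0.4, 0.3, -0.5]
gripper_width: 0.438
```

>>> carry_out:
  moves:
    - [[0,0,0],[0,0,0],0]
    - [[0,0,0],[0,0,0],0]
    - [[0,0,0],[0,0,0],0]

```text
t: 26.5
eef_pos: [0.4354, 0.04, 0.1401]
tool_rot: [-0.0, 0.058, 0.998, 0.0]
contact_force: [0.1, 0.7, -1.3]
gripper_width: 0.44
```

```bash
python3 -c "
from h import *
o=bot.get_obs(); print(o['gripper_width'],o['contact_force'])
plan([(.4346,.0406,.055,173.3)])"
```

```text
0.43990916509512884 [ 0.10768211  0.72456039 -1.28185208]
from [0.4354 0.04   0.1401] yaw 173.3
[4.346e-01 4.060e-02 5.500e-02 1.733e+02] turn 0.0 shift [0.09 0.05 8.51] rows 2
```

>>> carry_out:
  moves:
    - [[0,0,0],[0.1,0,3],0]
    - [[0,0,0],[0.1,0,6],0]
    - [[0,0,0],[0.1,0,8],0]
    - [[0,0,0],[0.1,0,8.7],0]
    - [[0,0,0],[0.1,0,8.7],0]

```text
t: 27.12
eef_pos: [0.4339, 0.0405, 0.0531]
tool_rot: [-0.0, 0.058, 0.998, 0.0]
contact_force: [0.4, -0.0, -1.1]
gripper_width: 0.436
```

>>> carry_out:
  moves:
    - [[0,0,0],[0,0,0.3],0]
    - [[0,0,0],[0,0,0.6],0]
    - [[0,0,0],[0,0,0.9],0]
    - [[0,0,0],[0,0,1],0]
    - [[0,0,0],[0,0,1],0]

```text
t: 27.75
eef_pos: [0.4336, 0.0402, 0.0432]
tool_rot: [0.0, 0.058, 0.998, -0.0]
contact_force: [0.4, 0.1, -0.2]
gripper_width: 0.443
```

>>> carry_out:
  moves:
    - [[0,0,0],[0,0,0.1],0]
    - [[0,0,0],[0,0,0.1],4.3]
    - [[0,0,0],[0,0,0.1],4.3]
    - [[0,0,0],[0,0,-1],4.3]
    - [[0,0,0],[0,0,-4],4.5]

```text
t: 28.38
eef_pos: [0.4327, 0.0403, 0.0833]
tool_rot: [-0.001, 0.058, 0.998, 0.0]
contact_force: [0.1, 0.0, -0.5]
gripper_width: 0.53
```

>>> carry_out:
  moves:
    - [[0,0,0],[0,0,-3],7]
    - [[0,0,0],[-5,-0.5,-9],7]
    - [[0,0,0],[-10,-1,-14],7]
    - [[0,0,0],[-14,-1.5,-19],7]
    - [[0,0,0],[-15,-2,-23],7]

```text
t: 29.0
eef_pos: [0.5798, 0.0029, 0.3122]
tool_rot: [-0.0, 0.058, 0.998, 0.001]
contact_force: [0.5, 0.5, -0.6]
gripper_width: 0.822
```

>>> carry_out:
  moves:
    - [[0,0,-6],[0,0,0],7]
    - [[0,0,-6],[0,0,0],7]
    - [[0,0,-6],[0,0,0],7]

```text
t: 29.38
eef_pos: [0.5782, 0.0035, 0.3098]
tool_rot: [-0.001, 0.006, 1.0, -0.0]
contact_force: [0.1, -0.0, -0.7]
gripper_width: 0.82
```

```bash
python3 look.py v2; python3 -c "
from h import *
plan([(.6555,.0535,.13,171.2),(.6555,.0535,.054,171.2)])"
```

```text
[ 95. 216.] xy [ 0.6577 -0.2195] deg 7.9 cost 0.065
[164. 215.] xy [ 0.6584 -0.123 ] deg -4.7 cost 0.084
[292. 212.] xy [0.6555 0.0541] deg -9.1 cost 0.086
[356. 208.] xy [0.6515 0.142 ] deg 8.5 cost 0.091
TCP [0.5782 0.0035 0.3098] 179.29
from [0.5783 0.0035 0.3098] yaw 179.3
[6.555e-01 5.350e-02 1.300e-01 1.712e+02] turn 8.1 shift [-7.66  5.09 17.98] rows 4
[6.555e-01 5.350e-02 5.400e-02 1.712e+02] turn -0.0 shift [0.  0.  7.6] rows 2
```

>>> carry_out:
  moves:
    - [[0,0,8.1],[-7.7,5.1,18],7]
    - [[0,0,8.1],[-7.7,5.1,18],7]
    - [[0,0,8.1],[-7.7,5.1,18],7]
    - [[0,0,8.1],[-7.7,5.1,18],7]
    - [[0,0,8.1],[-7.7,5.1,18],7]

```text
t: 30.05
eef_pos: [0.6561, 0.054, 0.1302]
tool_rot: [-0.001, 0.076, 0.997, 0.0]
contact_force: [-0.6, 1.0, -0.2]
gripper_width: 0.816
```

>>> carry_out:
  moves:
    - [[0,0,0],[0,0,0],7]
    - [[0,0,0],[0,0,3],7]
    - [[0,0,0],[0,0,6],7]
    - [[0,0,0],[0,0,7.6],7]
    - [[0,0,0],[0,0,7.6],7]

```text
t: 30.68
eef_pos: [0.6566, 0.0531, 0.0548]
tool_rot: [-0.0, 0.077, 0.997, -0.0]
contact_force: [0.9, 0.5, -0.1]
gripper_width: 0.821
```

>>> carry_out:
  moves:
    - [[0,0,0],[0,0,0],3.5]
    - [[0,0,0],[0,0,0],3.5]
    - [[0,0,0],[0,0,0],0]
    - [[0,0,0],[0,0,0],0]
    - [[0,0,0],[0,0,0],0]

```text
t: 31.3
eef_pos: [0.6578, 0.0541, 0.0564]
tool_rot: [0.001, 0.076, 0.997, 0.0]
contact_force: [-2.0, -0.4, 6.0]
gripper_width: 0.445
```

>>> carry_out:
  moves:
    - [[0,0,0],[0,0,-2],0]
    - [[0,0,0],[0,0,-5],0]
    - [[0,0,0],[0,0,-9.6],0]
    - [[0,0,0],[0,0,-9.6],0]
    - [[0,0,0],[0,0,-9.6],0]

```text
t: 31.92
eef_pos: [0.6564, 0.0534, 0.1507]
tool_rot: [0.0, 0.076, 0.997, -0.0]
contact_force: [-0.5, -0.5, -2.0]
gripper_width: 0.44
```

```bash
python3 -c "
from h import *
plan([(.4416,.1002,.14,173.3)])
d=np.load('v2.npz',allow_pickle=True); c=tuple(d['c']); im=d['im']
g=im.min(2); m=(g>150).astype(np.uint8); B=np.int32(proj(c,[[.37,-.01,.05],[.47,-.01,.05],[.50,.2,.05],[.40,.21,.05]])); r=np.zeros_like(m); cv2.fillConvexPoly(r,B,1); m=cv2.morphologyEx(m*r,cv2.MORPH_CLOSE,np.ones((7,7)))
n,l,st,ce=cv2.connectedComponentsWithStats(m)
for i in range(1,n):
    if st[i,4]>200:
        H=cv2.convexHull(np.argwhere(l==i)[:,::-1].astype(np.float32)); x,y,_=plane(c,ce[i],.055); f=fit([H],[c],x,y,-.1,.06); a=f.x; print(st[i],a.round(4),f.fun.round(3))
cv2.imwrite('pics/bay.png',np.hstack([im,cv2.cvtColor(m*255,cv2.COLOR_GRAY2BGR)])[:230,:,::-1])
"
```

```text
from [0.6564 0.0534 0.1507] yaw 171.26
[4.416e-01 1.002e-01 1.400e-01 1.733e+02] turn -2.0 shift [21.94  1.36  1.07] rows 4
[271   0  13  28 210] [0.4294 0.02   0.0591] 0.907
[287   5  17  62 637] [ 0.4364  0.056  -0.401 ] 0.705
[ 359   16   28   60 1090] [ 0.4478  0.1458 -0.5998] 0.575
[386  18  21  57 642] [ 0.4519  0.1691 -0.6964] 0.766
[308  71  50  13 402] [0.4951 0.0957 1.4758] 0.804
```

```bash
python3 -c "
from h import *
d=np.load('v2.npz',allow_pickle=True); c=tuple(d['c']); im=d['im']
g=im.min(2); m=(g>110).astype(np.uint8); B=np.int32(proj(c,[[.37,-.01,.05],[.47,-.01,.05],[.50,.2,.05],[.40,.21,.05]])); r=np.zeros_like(m); cv2.fillConvexPoly(r,B,1); m*=r
for lo,hi in((262,320),(345,420)):
    q=np.argwhere(m[:75,lo:hi])[:,::-1]+[lo,0]; H=cv2.convexHull(q.astype(np.float32)); x,y,_=plane(c,q.mean(0),.055); f=fit([H],[c],x,y,-.1,.06); print(q.min(0),q.max(0),f.x.round(4),f.fun.round(3))
print(proj(c,[[.4326,.0406,.06],[.4466,.1598,.06],[.4396,.1002,.016]]))
for s in (.4326,.0406),(.4466,.1598): print(hull_poly(c,*s,.06,-.117)[:,0].round(0).tolist())
"
```

```text
[264   0] [319  74] [0.4334 0.0606 0.0446] 0.354
[345   0] [419  74] [ 0.4337  0.171  -0.0629] 0.403
[[284.55350565  34.50036929]
 [386.0461383   46.23571934]
 [327.18503381  46.63843337]]
[[306.0, 6.0], [298.0, 66.0], [293.0, 69.0], [263.0, 66.0], [269.0, 12.0], [271.0, 2.0]]
[[409.0, 18.0], [397.0, 77.0], [382.0, 79.0], [353.0, 76.0], [362.0, 23.0], [375.0, 14.0]]
```

>>> carry_out:
  moves:
    - [[0,0,-2],[5,0.3,0.2],0]
    - [[0,0,-2],[10,0.6,0.5],0]
    - [[0,0,-2],[15.5,1,0.8],0]
    - [[0,0,-2],[20,1.2,1],0]
    - [[0,0,-2],[21.9,1.4,1.1],0]

```text
t: 32.55
eef_pos: [0.4389, 0.1003, 0.1382]
tool_rot: [-0.001, 0.058, 0.998, -0.001]
contact_force: [1.0, -0.4, -1.2]
gripper_width: 0.44
```

>>> carry_out:
  moves:
    - [[0,0,0],[0,0,0],0]
    - [[0,0,0],[0,0,0],0]
    - [[0,0,0],[0,0,0],0]

```text
t: 32.92
eef_pos: [0.4435, 0.1007, 0.1394]
tool_rot: [0.0, 0.059, 0.998, 0.0]
contact_force: [0.4, -0.3, -1.7]
gripper_width: 0.438
```

```bash
python3 -c "
from h import *
im=bot.read_camera('wrist'); cv2.imwrite('pics/v3.png',im[:,:,::-1]); o=bot.get_obs(); print(o['gripper_width'],o['contact_force'])
plan([(.4416,.1002,.055,173.3)])"
```

```text
0.444919561961649 [-0.14378534  0.33328642 -1.6141934 ]
from [0.4433 0.1008 0.1393] yaw 173.2
[4.416e-01 1.002e-01 5.500e-02 1.733e+02] turn -0.1 shift [ 0.17 -0.08  8.43] rows 2
```

View pics/v3.png

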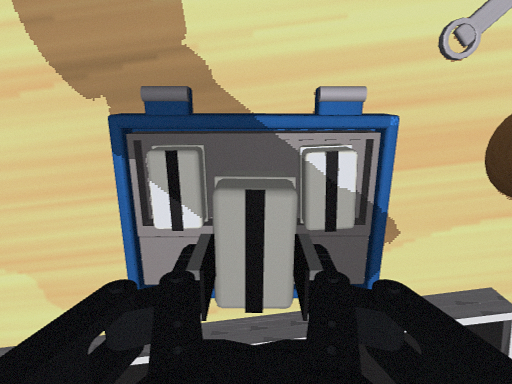

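>>> carry_out:
  moves:
    - [[0,0,0],[0.2,0,3],0]
    - [[0,0,0],[0.2,0,6],0]
    - [[0,0,0],[0.2,0,8],0]
    - [[0,0,0],[0.2,0,8.5],0]
    - [[0,0,0],[0.2,0,8.5],0]

```text
t: 33.6
eef_pos: [0.4408, 0.1013, 0.0545]
tool_rot: [-0.0, 0.059, 0.998, 0.0]
contact_force: [-0.5, -0.1, -1.1]
gripper_width: 0.441
```

>>> carry_out:
  moves:
    - [[0,0,0],[0,0,0.3],0]
    - [[0,0,0],[0,0,0.6],0]
    - [[0,0,0],[0,0,0.9],0]
    - [[0,0,0],[0,0,1.1],0]
    - [[0,0,0],[0,0,1.2],0]

```text
t: 34.22
eef_pos: [0.4403, 0.101, 0.0423]
tool_rot: [-0.0, 0.059, 0.998, -0.0]
contact_force: [-2.2, -0.7, 7.9]
gripper_width: 0.443
```

>>> carry_out:
  moves:
    - [[0,0,0],[0,0,-0.1],0]
    - [[0,0,0],[0,0,-0.1],4.3]
    - [[0,0,0],[0,0,-0.1],4.3]
    - [[0,0,0],[0,0,-1],4.3]
    - [[0,0,0],[0,0,-4],4.4]

```text
t: 34.85
eef_pos: [0.4394, 0.1009, 0.0824]
tool_rot: [-0.001, 0.059, 0.998, -0.0]
contact_force: [0.6, -0.3, 0.1]
gripper_width: 0.516
```

>>> carry_out:
  moves:
    - [[0,0,0],[0,0,-3],7]
    - [[0,0,0],[-4,0,-9],7]
    - [[0,0,0],[-8,0,-14],7]
    - [[0,0,0],[-12,0,-19],7]
    - [[0,0,0],[-13,0,-22],7]

```text
t: 35.48
eef_pos: [0.5712, 0.0853, 0.3051]
tool_rot: [0.001, 0.059, 0.998, 0.001]
contact_force: [0.4, 1.0, 0.1]
gripper_width: 0.82
```

>>> carry_out:
  moves:
    - [[0,0,-6],[0,-8,0],7]
    - [[0,0,-6],[0,-8,0],7]
    - [[0,0,-6],[0,-8,0],7]
    - [[0,0,-6],[0,-8,0],7]

```text
t: 35.98
eef_pos: [0.5597, 0.008, 0.3026]
tool_rot: [0.0, 0.006, 1.0, 0.0]
contact_force: [0.1, 0.2, 0.0]
gripper_width: 0.823
```

```bash
python3 look.py v4; python3 -c "
from h import *
plan([(.652,.142,.13,188),(.652,.142,.054,188),(.652,.142,.15,188),(.58,-.10,.17,180),(.505,-.322,.15,180),(.505,-.322,.05,180)])
t=cam('top'); w=np.load('v4.npz',allow_pickle=True); c=tuple(w['c']); print('bin corners in v4',proj(c,[[.552,-.407,.06],[.552,-.237,.06]]))"
```

```text
[ 91. 230.] xy [ 0.6576 -0.2191] deg 7.4 cost 0.086
[159. 226.] xy [ 0.6586 -0.1242] deg -8.5 cost 0.165
[352. 222.] xy [0.651  0.1425] deg 9.7 cost 0.116
TCP [0.5597 0.008  0.3026] 179.35
from [0.5598 0.0083 0.3026] yaw 179.4
[6.52e-01 1.42e-01 1.30e-01 1.88e+02] turn -8.6 shift [-9.08 13.46 17.26] rows 4
[6.52e-01 1.42e-01 5.40e-02 1.88e+02] turn 0 shift [0.  0.  7.6] rows 2
[6.52e-01 1.42e-01 1.50e-01 1.88e+02] turn 0 shift [ 0.   0.  -9.6] rows 2
[ 5.8e-01 -1.0e-01  1.7e-01  1.8e+02] turn 8 shift [ 10.5  -22.96  -2.  ] rows 5
[ 5.05e-01 -3.22e-01  1.50e-01  1.80e+02] turn 0 shift [  7.5 -22.2   2. ] rows 4
[ 5.05e-01 -3.22e-01  5.00e-02  1.80e+02] turn 0 shift [ 0.  0. 10.] rows 2
bin corners in v4 [[-74.13277173 157.26947813]
 [ 60.02371955 155.77975922]]
```

>>> carry_out:
  moves:
    - [[0,0,-8.6],[-9.1,13.5,17.2],7]
    - [[0,0,-8.6],[-9.1,13.5,17.2],7]
    - [[0,0,-8.6],[-9.1,13.5,17.2],7]
    - [[0,0,-8.6],[-9.1,13.5,17.2],7]
    - [[0,0,-8.6],[-9.1,13.5,17.2],7]

```text
t: 36.65
eef_pos: [0.6507, 0.1448, 0.127]
tool_rot: [-0.003, -0.072, 0.997, 0.001]
contact_force: [-0.4, -0.4, 0.4]
gripper_width: 0.817
```

>>> carry_out:
  moves:
    - [[0,0,0],[0,0,0],7]
    - [[0,0,0],[0,0,3],7]
    - [[0,0,0],[0,0,6],7]
    - [[0,0,0],[0,0,7.6],7]
    - [[0,0,0],[0,0,7.6],7]

```text
t: 37.28
eef_pos: [0.6526, 0.1394, 0.0545]
tool_rot: [-0.0, -0.068, 0.998, -0.0]
contact_force: [0.1, 0.0, 0.9]
gripper_width: 0.823
```

>>> carry_out:
  moves:
    - [[0,0,0],[0,0,0],3.5]
    - [[0,0,0],[0,0,0],3.5]
    - [[0,0,0],[0,0,0],0]
    - [[0,0,0],[0,0,0],0]
    - [[0,0,0],[0,0,0],0]

```text
t: 37.9
eef_pos: [0.6539, 0.1407, 0.0564]
tool_rot: [0.001, -0.069, 0.998, 0.0]
contact_force: [-1.1, -0.6, 6.8]
gripper_width: 0.438
```

>>> carry_out:
  moves:
    - [[0,0,0],[0,0,-2],0]
    - [[0,0,0],[0,0,-5],0]
    - [[0,0,0],[0,0,-9.6],0]
    - [[0,0,0],[0,0,-9.6],0]
    - [[0,0,0],[0,0,-9.6],0]

```text
t: 38.52
eef_pos: [0.6527, 0.1399, 0.1509]
tool_rot: [0.0, -0.069, 0.998, -0.0]
contact_force: [0.6, -0.8, -0.6]
gripper_width: 0.44
```

```bash
python3 -c "
from h import *
plan([(.58,-.10,.17,180),(.505,-.322,.15,180),(.505,-.322,.05,180)])"
```

```text
from [0.6527 0.1399 0.1509] yaw -172.14
[ 5.8e-01 -1.0e-01  1.7e-01  1.8e+02] turn 7.9 shift [ 10.48 -22.77  -1.91] rows 5
[ 5.05e-01 -3.22e-01  1.50e-01  1.80e+02] turn 0 shift [  7.5 -22.2   2. ] rows 4
[ 5.05e-01 -3.22e-01  5.00e-02  1.80e+02] turn 0 shift [ 0.  0. 10.] rows 2
```

>>> carry_out:
  moves:
    - [[0,0,7.9],[2,-4.4,-1.9],0]
    - [[0,0,7.9],[4.2,-9.2,-1.9],0]
    - [[0,0,7.9],[6.4,-14,-1.9],0]
    - [[0,0,7.9],[8.6,-18.7,-1.9],0]
    - [[0,0,7.9],[10.5,-22.8,-1.9],0]

```text
t: 39.15
eef_pos: [0.5783, -0.1025, 0.1682]
tool_rot: [-0.001, 0.001, 1.0, -0.0]
contact_force: [0.3, -0.4, 0.2]
gripper_width: 0.442
```

>>> carry_out:
  moves:
    - [[0,0,0],[1.7,-5,0],0]
    - [[0,0,0],[3.4,-10,0],0]
    - [[0,0,0],[5.1,-15,0],0]
    - [[0,0,0],[6.8,-20,0],0]
    - [[0,0,0],[7.5,-22.2,0],0]

```text
t: 39.78
eef_pos: [0.5019, -0.326, 0.1677]
tool_rot: [-0.002, 0.003, 1.0, 0.0]
contact_force: [0.2, 0.0, -0.7]
gripper_width: 0.438
```

```bash
python3 -c "
from h import *
o=bot.get_obs(); print(o['gripper_width'],o['contact_force'])
c=cam('wrist'); im=bot.read_camera('wrist')
for d in bot.silhouettes('bin','wrist'):
    print(round(d['score'],2),rect(c,d['region'],.06), contour(d['region']).min(0),contour(d['region']).max(0))
print(proj(c,[[.552,-.407,.06],[.552,-.237,.06],[.312,-.237,.06],[.312,-.407,.06]]).round(0).tolist())
cv2.imwrite('pics/v5.png',im[:,:,::-1])
plan([(.505,-.322,.05,180)])"
```

```text
0.43763058425727325 [ 0.24840353  0.00873552 -0.68747412]
[[165.0, 242.0], [353.0, 241.0], [381.0, -77.0], [136.0, -75.0]]
from [ 0.5022 -0.3257  0.1677] yaw 179.61
[ 5.05e-01 -3.22e-01  5.00e-02  1.80e+02] turn -0.4 shift [-0.27  0.38 11.77] rows 2
```

View pics/v5.png

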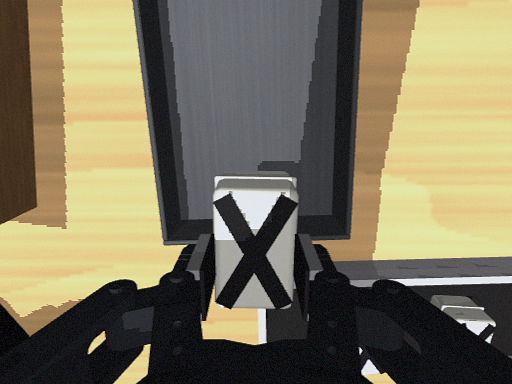

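>>> carry_out:
  moves:
    - [[0,0,0],[0,0,3.5],0]
    - [[0,0,0],[0,0,7],0]
    - [[0,0,0],[0,0,10],0]
    - [[0,0,0],[0,0,12],0]
    - [[0,0,0],[0,0,12.7],0]

```text
t: 40.5
eef_pos: [0.5045, -0.3208, 0.0412]
tool_rot: [-0.001, -0.0, 1.0, 0.001]
contact_force: [0.2, -0.3, -0.5]
gripper_width: 0.44
```

>>> carry_out:
  moves:
    - [[0,0,0],[0,0,0.3],0]
    - [[0,0,0],[0,0,0.3],5]
    - [[0,0,0],[0,0,0.3],6]
    - [[0,0,0],[0,0,-2],6]
    - [[0,0,0],[0,0,-8],6]

```text
t: 41.12
eef_pos: [0.5033, -0.3216, 0.1225]
tool_rot: [-0.002, 0.0, 1.0, 0.001]
contact_force: [0.7, -0.2, 1.3]
gripper_width: 0.703
```

>>> carry_out:
  moves:
    - [[0,0,0],[-3,4,-4],7]
    - [[0,0,0],[-5,9,-8],7]
    - [[0,0,0],[-6,14,-11],7]
    - [[0,0,0],[-7,18,-14],7]
    - [[0,0,0],[-7,18,-15],7]

```text
t: 41.75
eef_pos: [0.5767, -0.1362, 0.2773]
tool_rot: [0.003, -0.004, 1.0, 0.0]
contact_force: [-0.8, -0.2, -0.1]
gripper_width: 0.819
```

>>> carry_out:
  moves:
    - [[0,0,0],[0,0,0],7]
    - [[0,0,0],[0,0,0],7]

```text
t: 42.0
eef_pos: [0.5741, -0.144, 0.2716]
tool_rot: [-0.001, 0.002, 1.0, -0.0]
contact_force: [-0.3, -0.7, -0.6]
gripper_width: 0.817
```

```bash
python3 look.py v6; python3 -c "
from h import *
plan([(.659,-.1232,.13,174.5),(.659,-.1232,.054,174.5),(.659,-.1232,.15,174.5),(.437,-.322,.165,180)])"
```

```text
[204. 214.] xy [ 0.6491 -0.2566] deg 12.6 cost 0.815
[271. 223.] xy [ 0.6571 -0.1234] deg -4.6 cost 0.111
TCP [ 0.5741 -0.144   0.2716] 179.81
from [ 0.574  -0.1438  0.2714] yaw 179.81
[ 6.590e-01 -1.232e-01  1.300e-01  1.745e+02] turn 5.3 shift [-8.49  2.09 14.14] rows 3
[ 6.590e-01 -1.232e-01  5.400e-02  1.745e+02] turn -0.0 shift [0.  0.  7.6] rows 2
[ 6.590e-01 -1.232e-01  1.500e-01  1.745e+02] turn -0.0 shift [ 0.   0.  -9.6] rows 2
[ 4.37e-01 -3.22e-01  1.65e-01  1.80e+02] turn -5.5 shift [ 20.19 -21.92  -1.5 ] rows 5
```

>>> carry_out:
  moves:
    - [[0,0,5.3],[-8.4,2.1,14.1],7]
    - [[0,0,5.3],[-8.4,2.1,14.1],7]
    - [[0,0,5.3],[-8.4,2.1,14.1],7]
    - [[0,0,5.3],[-8.4,2.1,14.1],7]
    - [[0,0,5.3],[-8.4,2.1,14.1],7]

```text
t: 42.68
eef_pos: [0.6587, -0.1217, 0.1319]
tool_rot: [-0.0, 0.047, 0.999, 0.0]
contact_force: [-0.0, 0.1, 0.1]
gripper_width: 0.82
```

>>> carry_out:
  moves:
    - [[0,0,0],[0,0,0],7]
    - [[0,0,0],[0,0,3],7]
    - [[0,0,0],[0,0,6],7]
    - [[0,0,0],[0,0,7.6],7]
    - [[0,0,0],[0,0,7.6],7]

```text
t: 43.3
eef_pos: [0.6585, -0.1216, 0.0553]
tool_rot: [-0.0, 0.047, 0.999, -0.0]
contact_force: [-0.4, 0.7, 0.1]
gripper_width: 0.819
```

>>> carry_out:
  moves:
    - [[0,0,0],[0,0,0],3.5]
    - [[0,0,0],[0,0,0],3.5]
    - [[0,0,0],[0,0,0],0]
    - [[0,0,0],[0,0,0],0]
    - [[0,0,0],[0,0,0],0]

```text
t: 43.92
eef_pos: [0.66, -0.1213, 0.0573]
tool_rot: [0.001, 0.047, 0.999, -0.0]
contact_force: [-0.6, -0.5, 4.9]
gripper_width: 0.44
```

>>> carry_out:
  moves:
    - [[0,0,0],[0,0,-2],0]
    - [[0,0,0],[0,0,-5],0]
    - [[0,0,0],[0,0,-10.6],0]
    - [[0,0,0],[0,0,-10.6],0]
    - [[0,0,0],[0,0,-10.6],0]

```text
t: 44.55
eef_pos: [0.6589, -0.1213, 0.1621]
tool_rot: [0.0, 0.047, 0.999, -0.0]
contact_force: [-0.5, -0.4, -1.4]
gripper_width: 0.442
```

```bash
python3 -c "
from h import *
plan([(.437,-.322,.165,180),(.437,-.322,.04,180)])"
```

```text
from [ 0.6589 -0.1213  0.1621] yaw 174.66
[ 4.37e-01 -3.22e-01  1.65e-01  1.80e+02] turn -5.3 shift [ 20.22 -22.05  -0.29] rows 5
[ 4.37e-01 -3.22e-01  4.00e-02  1.80e+02] turn 0 shift [ 0.   0.  12.5] rows 2
```

>>> carry_out:
  moves:
    - [[0,0,-5.3],[3.8,-4.2,-0.3],0]
    - [[0,0,-5.3],[8,-8.7,-0.3],0]
    - [[0,0,-5.3],[12.2,-13.3,-0.3],0]
    - [[0,0,-5.3],[16.3,-17.8,-0.3],0]
    - [[0,0,-5.3],[20.2,-22,-0.3],0]

```text
t: 45.18
eef_pos: [0.4345, -0.3225, 0.1631]
tool_rot: [-0.001, 0.001, 1.0, 0.001]
contact_force: [0.1, -0.9, -1.2]
gripper_width: 0.438
```

>>> carry_out:
  moves:
    - [[0,0,0],[0,0,0],0]
    - [[0,0,0],[0,0,0],0]
    - [[0,0,0],[0,0,4],0]
    - [[0,0,0],[0,0,8],0]
    - [[0,0,0],[0,0,10],0]

```text
t: 45.8
eef_pos: [0.4376, -0.3191, 0.0624]
tool_rot: [-0.001, -0.001, 1.0, 0.001]
contact_force: [-0.1, 0.1, -0.6]
gripper_width: 0.44
```

>>> carry_out:
  moves:
    - [[0,0,0],[0,0,2],0]
    - [[0,0,0],[0,0,2.6],0]
    - [[0,0,0],[0,0,2.6],0]

```text
t: 46.18
eef_pos: [0.4378, -0.3214, 0.0387]
tool_rot: [0.0, 0.0, 1.0, -0.0]
contact_force: [-0.0, 0.3, -0.5]
gripper_width: 0.44
```

Release, back up to look for the last brick.

>>> carry_out:
  moves:
    - [[0,0,0],[0,0,0.3],0]
    - [[0,0,0],[0,0,0.3],5]
    - [[0,0,0],[0,0,0.3],6]
    - [[0,0,0],[0,0,-2],6]
    - [[0,0,0],[0,0,-8],6]

```text
t: 46.8
eef_pos: [0.4356, -0.3207, 0.1174]
tool_rot: [-0.002, 0.0, 1.0, 0.002]
contact_force: [0.2, -1.2, -0.2]
gripper_width: 0.707
```

>>> carry_out:
  moves:
    - [[0,0,0],[-3,3,-5],7]
    - [[0,0,0],[-6,6,-10],7]
    - [[0,0,0],[-9,9,-14],7]
    - [[0,0,0],[-13,12,-17],7]
    - [[0,0,0],[-14,13,-17],7]

```text
t: 47.42
eef_pos: [0.5808, -0.1879, 0.2918]
tool_rot: [0.003, -0.002, 1.0, 0.0]
contact_force: [-0.2, -0.2, -0.9]
gripper_width: 0.822
```

>>> carry_out:
  moves:
    - [[0,0,0],[0,0,0],7]
    - [[0,0,0],[0,0,0],7]
    - [[0,0,0],[0,0,0],7]

```text
t: 47.8
eef_pos: [0.5761, -0.1932, 0.2873]
tool_rot: [-0.001, 0.002, 1.0, -0.0]
contact_force: [0.5, 0.1, 0.3]
gripper_width: 0.823
```

```bash
sed -i 's/((-.047,-.30),(.047,-.30),(.047,.31),(-.047,.31))/((-.045,-.285),(.045,-.285),(.045,.30),(-.045,.30))/' h.py; python3 look.py v7; python3 -c "
from h import *
d=np.load('v7.npz',allow_pickle=True); c=tuple(d['c']); W,_=comps(d['im'],c); print([w[1][:,0].min(0).tolist()+w[1][:,0].max(0).tolist() for w in W])
print(hull_poly(c,.6577,-.2192,.073,.14)[:,0].round().tolist())
plan([(.658,-.2192,.13,188),(.658,-.2192,.054,188)])"
```

```text
[216. 214.] xy [ 0.6479 -0.2434] deg 8.8 cost 0.054
TCP [ 0.5761 -0.1932  0.2873] 179.82
[[194.0, 188.0, 236.0, 245.0]]
[[253.0, 235.0], [253.0, 249.0], [222.0, 253.0], [213.0, 207.0], [217.0, 196.0], [246.0, 192.0]]
from [ 0.5764 -0.1929  0.2876] yaw 179.84
[ 6.580e-01 -2.192e-01  1.300e-01  1.880e+02] turn -8.2 shift [-8.17 -2.6  15.76] rows 3
[ 6.580e-01 -2.192e-01  5.400e-02  1.880e+02] turn 0 shift [0.  0.  7.6] rows 2
```

```bash
python3 -c "
from h import *
plan([(.649,-.2434,.13,188.5)])"
```

```text
from [ 0.5764 -0.1929  0.2876] yaw 179.84
[ 6.490e-01 -2.434e-01  1.300e-01  1.885e+02] turn -8.7 shift [-7.28 -5.03 15.76] rows 3
```

>>> carry_out:
  moves:
    - [[0,0,-8.7],[-7.3,-5,15.8],7]
    - [[0,0,-8.7],[-7.3,-5,15.8],7]
    - [[0,0,-8.7],[-7.3,-5,15.8],7]
    - [[0,0,-8.7],[-7.3,-5,15.8],7]
    - [[0,0,-8.7],[-7.3,-5,15.8],7]

```text
t: 48.48
eef_pos: [0.6505, -0.2412, 0.1313]
tool_rot: [0.0, -0.075, 0.997, 0.0]
contact_force: [-0.7, 0.7, 0.6]
gripper_width: 0.82
```

>>> carry_out:
  moves:
    - [[0,0,0],[0,0,0],7]
    - [[0,0,0],[0,0,3],7]
    - [[0,0,0],[0,0,6],7]
    - [[0,0,0],[0,0,7.6],7]
    - [[0,0,0],[0,0,7.6],7]

```text
t: 49.1
eef_pos: [0.6501, -0.2415, 0.0545]
tool_rot: [-0.0, -0.076, 0.997, -0.0]
contact_force: [-0.2, 0.7, 0.8]
gripper_width: 0.818
```

>>> carry_out:
  moves:
    - [[0,0,0],[0,0,0],3.5]
    - [[0,0,0],[0,0,0],3.5]
    - [[0,0,0],[0,0,0],0]
    - [[0,0,0],[0,0,0],0]
    - [[0,0,0],[0,0,0],0]

```text
t: 49.72
eef_pos: [0.6516, -0.2417, 0.0564]
tool_rot: [0.001, -0.075, 0.997, -0.001]
contact_force: [-0.9, -0.9, 5.8]
gripper_width: 0.44
```

>>> carry_out:
  moves:
    - [[0,0,0],[0,0,-2],0]
    - [[0,0,0],[0,0,-5],0]
    - [[0,0,0],[0,0,-10.6],0]
    - [[0,0,0],[0,0,-10.6],0]
    - [[0,0,0],[0,0,-10.6],0]

```text
t: 50.35
eef_pos: [0.6502, -0.2416, 0.1611]
tool_rot: [0.0, -0.076, 0.997, -0.0]
contact_force: [-0.5, 0.7, -1.8]
gripper_width: 0.441
```

```bash
python3 -c "
from h import *
plan([(.369,-.322,.165,180),(.369,-.322,.04,180)])"
```

```text
from [ 0.6502 -0.2416  0.1611] yaw -171.34
[ 3.69e-01 -3.22e-01  1.65e-01  1.80e+02] turn 8.7 shift [29.01 -3.71 -0.39] rows 5
[ 3.69e-01 -3.22e-01  4.00e-02  1.80e+02] turn 0 shift [ 0.   0.  12.5] rows 2
```

>>> carry_out:
  moves:
    - [[0,0,8.7],[5.5,-0.7,-0.4],0]
    - [[0,0,8.7],[11.5,-1.5,-0.4],0]
    - [[0,0,8.7],[17.5,-2.2,-0.4],0]
    - [[0,0,8.7],[23.5,-3,-0.4],0]
    - [[0,0,8.7],[29,-3.7,-0.4],0]

```text
t: 50.98
eef_pos: [0.366, -0.322, 0.1632]
tool_rot: [-0.001, 0.001, 1.0, 0.001]
contact_force: [-0.8, -1.3, -1.0]
gripper_width: 0.444
```

>>> carry_out:
  moves:
    - [[0,0,0],[0,0,0],0]
    - [[0,0,0],[0,0,0],0]
    - [[0,0,0],[0,0,4],0]
    - [[0,0,0],[0,0,8],0]
    - [[0,0,0],[0,0,10],0]

```text
t: 51.6
eef_pos: [0.3702, -0.3198, 0.0622]
tool_rot: [-0.0, -0.001, 1.0, 0.001]
contact_force: [0.7, 0.3, -1.3]
gripper_width: 0.443
```

>>> carry_out:
  moves:
    - [[0,0,0],[0,0,2],0]
    - [[0,0,0],[0,0,2.6],0]
    - [[0,0,0],[0,0,2.6],0]

```text
t: 51.98
eef_pos: [0.3703, -0.321, 0.0383]
tool_rot: [0.0, -0.001, 1.0, 0.0]
contact_force: [-0.1, -0.6, -1.4]
gripper_width: 0.442
```

Release, rise, and move clear to a pose that sees box, belt and bin.

>>> carry_out:
  moves:
    - [[0,0,0],[0,0,0.3],0]
    - [[0,0,0],[0,0,0.3],5]
    - [[0,0,0],[0,0,0.3],6]
    - [[0,0,0],[0,0,-2],6]
    - [[0,0,0],[0,0,-8],6]

```text
t: 52.6
eef_pos: [0.3677, -0.321, 0.1177]
tool_rot: [-0.002, 0.0, 1.0, 0.002]
contact_force: [0.3, -0.7, 0.5]
gripper_width: 0.705
```

>>> carry_out:
  moves:
    - [[0,0,0],[-3,3,-5],7]
    - [[0,0,0],[-7,6,-9],7]
    - [[0,0,0],[-10,9,-13],7]
    - [[0,0,0],[-14,12,-17],7]
    - [[0,0,0],[-17,14,-20],7]

```text
t: 53.22
eef_pos: [0.5408, -0.1802, 0.3208]
tool_rot: [0.001, -0.0, 1.0, -0.0]
contact_force: [0.3, -0.3, 0.3]
gripper_width: 0.824
```

>>> carry_out:
  moves:
    - [[0,0,0],[2,6,-3],7]
    - [[0,0,0],[2,8,-6],7]
    - [[0,0,0],[2,8,-6],7]
    - [[0,0,0],[2,8,-6],7]
    - [[0,0,0],[2,8,-6],7]

```text
t: 53.85
eef_pos: [0.5189, -0.1034, 0.3772]
tool_rot: [-0.001, 0.001, 1.0, 0.0]
contact_force: [0.6, -0.4, -0.7]
gripper_width: 0.819
```

```bash
python3 look.py v8
python3 - <<'E'
from h import *
d=np.load('v8.npz',allow_pickle=True); c=tuple(d['c']); im=d['im']; g=im.min(2)
print('t',bot.get_obs()['t'])
for n,s,zt,a in(('g+',(.4466,.1598),.06,-.117),('g0',(.4396,.1002),.06,-.117),('g-',(.4326,.0406),.06,-.117),('r1',(.502,-.322),.049,0),('r2',(.435,-.322),.049,0),('r3',(.367,-.322),.049,0)):
    P=hull_poly(c,*s,zt,a); m=np.zeros(g.shape,np.uint8); cv2.fillConvexPoly(m,np.int32(P),1)
    x,y,w,h=cv2.boundingRect(np.int32(P)); x0,y0=max(x-12,0),max(y-12,0)
    sub=(g[y0:y+h+12,x0:x+w+12]>115); q=np.argwhere(sub)[:,::-1]+[x0,y0]
    print(n,'pred bbox',(x,y,x+w,y+h),'bright bbox',(np.percentile(q,3,axis=0).tolist()+np.percentile(q,97,axis=0).tolist()) if len(q) else None,'bright frac in hull',round(float((g[m>0]>115).mean()),2) if m.any() else None)
f=proj(c,[.4813,.0953,.076])[0]; print('fin pred',f.round(1)); x,y=np.int32(f)
if y>0:
    sub=g[max(y-15,0):y+15,x-40:x+40]; q=np.argwhere(sub>170)[:,::-1]+[x-40,max(y-15,0)]; print('fin seen',q.mean(0).round(1),len(q),plane(c,q.mean(0),.076).round(4))
E
```

```text
[162. 249.] xy [ 0.7081 -0.2604] deg -34.8 cost 0.847
TCP [ 0.5189 -0.1034  0.3772] 179.83
t 53.9
g+ pred bbox (404, 74, 459, 125) bright bbox [393.0, 69.0, 469.0, 135.0] bright frac in hull 0.56
g0 pred bbox (367, 69, 417, 120) bright bbox [357.92, 65.0, 427.0, 129.0] bright frac in hull 0.64
g- pred bbox (330, 64, 375, 115) bright bbox [335.0, 61.0, 385.0, 125.0] bright frac in hull 0.67
r1 pred bbox (93, 116, 136, 161) bright bbox [96.0, 105.0, 124.0, 159.0] bright frac in hull 0.39
r2 pred bbox (86, 69, 132, 116) bright bbox [91.0, 59.0, 121.0, 125.0] bright frac in hull 0.39
r3 pred bbox (79, 16, 127, 70) bright bbox [83.0, 18.0, 116.0, 79.0] bright frac in hull 0.38
fin pred [394.7 126. ]
fin seen [400.  119.5] 536 [0.4723 0.1017 0.076 ]
```

Run:
```python
from h import *
d=np.load('v8.npz',allow_pickle=True); c=tuple(d['c']); im=d['im']; g=im.min(2).astype(float)
k=8
G=cv2.resize(g.astype(np.uint8)[40:180,60:500],None,fx=k,fy=k,interpolation=cv2.INTER_LINEAR).astype(np.float32)
def face(x,y,zt,a,hx,hy):
    ca,sa=np.cos(a),np.sin(a)
    P=proj(c,[[x+ca*u-sa*v,y+sa*u+ca*v,zt] for u,v in((-hx,-hy),(hx,-hy),(hx,hy),(-hx,hy))])
    return np.int32((P-[60,40]+.5)*k)
def score(x,y,zt,a,hx,hy,r):
    m=np.zeros(G.shape,np.uint8);o=m.copy();cv2.fillConvexPoly(m,face(x,y,zt,a,hx,hy),1)
    cv2.fillConvexPoly(o,face(x,y,zt,a,hx+r,hy+r),1);o-=m
    return cv2.mean(G,m)[0]-cv2.mean(G,o)[0]
B=[-.016,-.008,-.004,0,.004,.008,.016]
def best(x,y,zs,a,hx,hy,r,rng):
    return max(((score(x+i*.002,y+j*.002,z,a+b,hx,hy,r),x+i*.002,y+j*.002,z,a+b) for z in zs for i in range(-rng,rng+1) for j in range(-rng,rng+1) for b in(-.1,-.05,0,.05,.1)))
print('fin',np.round(best(.4813,.0953,[.076],-.117,.005,.030,.003,4),4))
for s in((.4466,.1598),(.4396,.1002),(.4326,.0406)): print('brick',np.round(best(*s,[.055,.06,.065,.078],-.117,.032,.020,.004,5),4))
s=np.linspace(0,1,1)
```

```text
fin [ 9.30493e+01  4.81300e-01  9.53000e-02  7.60000e-02 -1.17000e-01]
brick [ 8.39541e+01  4.46600e-01  1.57800e-01  6.00000e-02 -6.70000e-02]
brick [73.656   0.4336  0.0942  0.078  -0.117 ]
brick [ 6.18461e+01  4.28600e-01  3.66000e-02  7.80000e-02 -1.17000e-01]
```

>>> carry_out:
  moves:
    - [[0,0,0],[0,5,2],7]
    - [[0,0,0],[0,10,4],7]
    - [[0,0,0],[0,15,6],7]
    - [[0,0,0],[0,20,8],7]
    - [[0,0,0],[0,20,8],7]

```text
t: 54.52
eef_pos: [0.5177, 0.1022, 0.2968]
tool_rot: [-0.002, -0.003, 1.0, 0.001]
contact_force: [-0.5, -0.1, 0.3]
gripper_width: 0.822
```

>>> carry_out:
  moves:
    - [[0,0,0],[0,0,0],7]
    - [[0,0,0],[0,0,0],7]
    - [[0,0,0],[0,0,0],7]

```text
t: 54.9
eef_pos: [0.5201, 0.0967, 0.2985]
tool_rot: [0.0, 0.002, 1.0, -0.0]
contact_force: [0.4, -0.7, -0.3]
gripper_width: 0.824
```

```bash
python3 look.py v9
python3 - <<'E'
from h import *
k=6; V=[]
for n in('v8','v9'):
    d=np.load(n+'.npz',allow_pickle=True); V.append((tuple(d['c']),cv2.resize(d['im'].min(2)[0:230,:],None,fx=k,fy=k,interpolation=cv2.INTER_LINEAR)))
def sc(x,y,zt,a,hx=.032,hy=.020,r=.003):
    t=0
    for c,G in V:
        ca,sa=np.cos(a),np.sin(a)
        f=lambda e:np.int32((proj(c,[[x+ca*u-sa*v,y+sa*u+ca*v,zt] for u,v in((-hx-e,-hy-e),(hx+e,-hy-e),(hx+e,hy+e),(-hx-e,hy+e))])+.5)*k)
        m=np.zeros(G.shape,np.uint8);o=m.copy();cv2.fillConvexPoly(m,f(0),1);cv2.fillConvexPoly(o,f(r),1);o-=m
        t+=cv2.mean(G,m)[0]-cv2.mean(G,o)[0]
    return -t
fin=np.array([.4813,.0953,.076]); a0=np.radians(173.2); X=np.array([np.cos(a0),np.sin(a0)]);Y=np.array([-np.sin(a0),np.cos(a0)])
def run(s,hx=.032,hy=.02):
    b=None
    for z in(.052,.06,.07,.08):
        q=[s[0],s[1],z,-.117]; sim=np.array([q]+[[q[j]+(.006 if j<3 else .05)*(i==j) for j in range(4)] for i in range(4)])
        r=minimize(lambda v:sc(*v,hx=hx,hy=hy),q,method='Nelder-Mead',options=dict(initial_simplex=sim,xatol=1e-4,fatol=.05))
        if b is None or r.fun<b.fun:b=r
    return b
for s in((.4466,.1598),(.4396,.1002),(.4326,.0406)):
    b=run(s); e=b.x[:2]-fin[:2]; print('brick',b.x.round(4),round(b.fun,1),'in fin frame (top)',(e@X).round(4),(e@Y).round(4))
b=run(fin,.005,.03); print('fin',b.x.round(4),round(b.fun,1))
o=bot.get_obs(); print(o['t'],o['contact_force'],[round(v,3) for v in o['eef_pos']])
E
```

```text
[154. 260.] xy [ 0.6753 -0.0362] deg -34.7 cost 0.762
[352. 257.] xy [0.676  0.2279] deg 34.2 cost 0.795
TCP [0.5201 0.0967 0.2985] 179.8
brick [ 0.4464  0.1599  0.0572 -0.0969] -152.9 in fin frame (top) 0.0423 -0.06
brick [ 0.4315  0.1017  0.0591 -0.1178] -117.1 in fin frame (top) 0.0503 -0.0004
brick [ 0.4322  0.0402  0.0568 -0.108 ] -90.2 in fin frame (top) 0.0423 0.0606
fin [ 0.4813  0.0959  0.0722 -0.111 ] -152.2
54.95 [ 0.00889729 -0.25038336 -0.21607569] [np.float64(0.52), np.float64(0.097), np.float64(0.299)]
```

```bash
python3 -c "
from station import bot
print(bot.hand_in())"
```

```text
the job is handed in; nothing more can be done
None
```

The job is handed in at about 55 s of the 210 s, and I believe it meets the task. No verdict was reported.

**What I did**
- I lifted the insert, turned it half round and seated it with the bay on the lug side.
- The three good bricks went flat into the bay, about 60 mm apart. The three rejects went into the bin. The arm ended clear of everything.

**Last checks**
- **Insert:** the fin is at (0.481, 0.096), in the place it took after the turn and aligned with the box.
- **Good bricks:** two camera views put them at about (42, −60), (50, 0) and (42, +60) mm from the fin in the insert's frame. Their tops were 57 to 59 mm high against 60 mm expected, so they lie flat. The middle one's x is less certain, because I set it down at about 42 mm.
- **Rejects:** all three showed as bright blobs at their predicted places in the bin.
- **Belt:** no brick shape was left on it. The blobs the check still reported fit a brick poorly, and I took them to be the gripper fingers or the belt's edge.
- **Bystanders:** I did not measure the can, tape roll or wrench again. The arm never went near them.

**What went wrong or disagreed**
- The first two grasps of the first brick closed on nothing. The fingertips reached less far ahead of the TCP than the text says. Gripping about 10 mm lower held every time after that.
- The last reject had been knocked about 26 mm aside; I found it by looking again before picking it.
- Camera heights read 2 to 4 mm lower than the text, for example the fin top at 72 mm instead of 76 mm.
- One single-view height fit, for two of the good bricks, gave 78 mm. The later two-view fit and the floor contact felt when setting the bricks down contradicted it.

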